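Pack the field-service tray: tip cassettes out of a tight rack and nest the screw cups

TASK

Pack the blue tray for a field repair: take every orange-tabbed cassette out of the tightly packed rack by tipping its top forward by the tab until it clears the ledge and then lifting it, and stand them upright on the floor of the tray's wide bay. Stand the largest screw cup in the narrow bay and nest all the other cups on the bench inside it in size order, each standing inside the next larger one. Leave the grey-tabbed cassettes standing in the rack and do not disturb the hub, the tape and the mouse.

Things in the scene. Friction and masses are not known exactly. Their poses are not given: they have to be found in the camera images.
- rack: Fixed grey rack, 74 (x) x 216 (y) x 112 mm, floor 8 mm thick. Origin: centre of its underside; -x is its open front, y runs along the row. Six cassettes stand close in it, one every 34 mm, with 2 mm ribs between their feet (30 mm high, 1 mm play each side), axes along the rack's; one place may be empty. 62 mm from lip to back wall; they stand about 3 mm behind the lip.
- rack_lip (a point): Middle of the front lip's inner top edge: x = -31, z = 24 mm in the rack (16 mm above its floor). A cassette tips forward about its front foot, over this lip; its foot slides back a few mm meanwhile.
- rack_ledge (a point): Middle of the front lower edge of the ledge on the back wall (x = 12, z = 108 mm in the rack; 4 mm thick, reaching back to the wall at x = 31 mm). It hangs 10 mm above the backs of the cassettes, so none lifts straight out: tip the top forward (to the rack's -x) by 0.25 rad or more, then lift.
- tray: Fixed blue tray, 200 (x) x 300 (y) x 30 mm, walls and floor 5 mm thick; origin: centre of its underside. A dividing wall along x at y = -35 mm, as high as the rim, parts the wide bay (y -32 to +145 mm) from the narrow bay (y -145 to -38 mm); both span x -95 to +95 mm. Inner floor at z = 5 mm.
- orange_a: Cassette, 0.2 kg: black body 54 (x, depth) x 30 (y, width) x 90 mm high; on its top a flat pull tab, 10 (x) x 22 (y) mm, centred 8 mm to -x of the body's middle, from 90 to 144 mm above the underside. Origin: centre of the underside; z up along it, -x its front. Tab and front label ORANGE: to be taken along. May be absent.
- orange_b: Cassette, 0.2 kg: black body 54 (x, depth) x 30 (y, width) x 90 mm high; on its top a flat pull tab, 10 (x) x 22 (y) mm, centred 8 mm to -x of the body's middle, from 90 to 144 mm above the underside. Origin: centre of the underside; z up along it, -x its front. Tab and front label ORANGE: to be taken along. May be absent.
- orange_c: Cassette, 0.2 kg: black body 54 (x, depth) x 30 (y, width) x 90 mm high; on its top a flat pull tab, 10 (x) x 22 (y) mm, centred 8 mm to -x of the body's middle, from 90 to 144 mm above the underside. Origin: centre of the underside; z up along it, -x its front. Tab and front label ORANGE: to be taken along. May be absent.
- grey_a: Cassette, 0.2 kg: black body 54 (x, depth) x 30 (y, width) x 90 mm high; on its top a flat pull tab, 10 (x) x 22 (y) mm, centred 8 mm to -x of the body's middle, from 90 to 144 mm above the underside. Origin: centre of the underside; z up along it, -x its front. Tab and front label GREY: stays in the rack.
- grey_b: Cassette, 0.2 kg: black body 54 (x, depth) x 30 (y, width) x 90 mm high; on its top a flat pull tab, 10 (x) x 22 (y) mm, centred 8 mm to -x of the body's middle, from 90 to 144 mm above the underside. Origin: centre of the underside; z up along it, -x its front. Tab and front label GREY: stays in the rack.
- grey_c: Cassette, 0.2 kg: black body 54 (x, depth) x 30 (y, width) x 90 mm high; on its top a flat pull tab, 10 (x) x 22 (y) mm, centred 8 mm to -x of the body's middle, from 90 to 144 mm above the underside. Origin: centre of the underside; z up along it, -x its front. Tab and front label GREY: stays in the rack.
- cup_64: open round aluminium screw cup with a black band round its foot, outer diameter 64 mm, 46 mm high, wall 3 mm (inner diameter 58 mm), solid base 12 mm thick; origin: centre of its underside, z up. Largest of the set, always present.
- cup_50: open round aluminium screw cup with a black band round its foot, outer diameter 50 mm, 50 mm high, wall 3 mm (inner diameter 44 mm), solid base 12 mm thick; origin: centre of its underside, z up. May be absent. Each cup fits with 4 mm of play all round into the next of the set (64, 50, 36, 22 mm) and, standing on its base, sticks out 16 mm above it.
- cup_36: open round aluminium screw cup with a black band round its foot, outer diameter 36 mm, 54 mm high, wall 3 mm (inner diameter 30 mm), solid base 12 mm thick; origin: centre of its underside, z up. May be absent. Each cup fits with 4 mm of play all round into the next of the set (64, 50, 36, 22 mm) and, standing on its base, sticks out 16 mm above it.
- cup_22: open round aluminium screw cup with a black band round its foot, outer diameter 22 mm, 58 mm high, wall 3 mm (inner diameter 16 mm), solid base 12 mm thick; origin: centre of its underside, z up. May be absent. Each cup fits with 4 mm of play all round into the next of the set (64, 50, 36, 22 mm) and, standing on its base, sticks out 16 mm above it.
- hub: bystander: black USB hub, 32 x 100 x 14 mm, loose; origin: centre of its underside
- tape: bystander: roll of amber tape, 66 mm diameter, 19 mm high, loose, lying flat; origin: centre of its underside
- mouse: bystander: black computer mouse, 56 x 104 x 37 mm, loose; origin: centre of its underside
Things that resemble listed ones, but are neither listed nor needed, are in the scene too. What is shaped like the cup_36 but purple is not meant.

How it is judged:
On the way:
1. an orange-tabbed cassette is tipped forward by more than 0.2 rad with its foot still in the rack (((angle between orange_a's own z axis and vertical above 0.2 rad and z of orange_a in the frame of rack below 0.05 m and x of orange_a in the frame of rack above -0.03 m) or (angle between orange_b's own z axis and vertical above 0.2 rad and z of orange_b in the frame of rack below 0.05 m and x of orange_b in the frame of rack above -0.03 m) or (angle between orange_c's own z axis and vertical above 0.2 rad and z of orange_c in the frame of rack below 0.05 m and x of orange_c in the frame of rack above -0.03 m))), for 0.1 s.
At the end, for the whole second after the job is handed in: All orange cassettes stand upright (0.12 rad) and still on the wide bay's floor; grey ones upright in the rack within 20 mm of their start; the 64 mm cup upright in the narrow bay; every other cup seated upright inside the next larger one present (axes within 22 mm, bases within 6 mm) (x of orange_a in the frame of tray between -0.095 and 0.095 m and y of orange_a in the frame of tray between -0.032 and 0.145 m and z of orange_a in the frame of tray between 0 and 0.01 m and angle between each of orange_a, orange_b, orange_c, grey_a, grey_b, grey_c, cup_64, cup_50, cup_36, cup_22's own z axis and vertical below 0.12 rad and linear speed of each of orange_a, orange_b, orange_c, grey_a, grey_b, grey_c, cup_64, cup_50, cup_36, cup_22 below 0.03 m/s and x of orange_b in the frame of tray between -0.095 and 0.095 m and y of orange_b in the frame of tray between -0.032 and 0.145 m and z of orange_b in the frame of tray between 0 and 0.01 m and x of orange_c in the frame of tray between -0.095 and 0.095 m and y of orange_c in the frame of tray between -0.032 and 0.145 m and z of orange_c in the frame of tray between 0 and 0.01 m and distance of each of grey_a, grey_b, grey_c from where it was at the start of the episode below 0.02 m and x of cup_64 in the frame of tray between -0.095 and 0.095 m and y of cup_64 in the frame of tray between -0.145 and -0.038 m and z of cup_64 in the frame of tray between 0 and 0.01 m and horizontal distance between each of cup_50, cup_36, cup_22 and cup_64 below 0.022 m and z of cup_50 in the frame of cup_64 between 0.008 and 0.018 m and z of cup_36 in the frame of cup_64 between 0.008 and 0.03 m and z of cup_22 in the frame of cup_64 between 0.008 and 0.042 m and horizontal distance between each of cup_36, cup_22 and cup_50 below 0.022 m and z of cup_36 in the frame of cup_50 between 0.008 and 0.018 m and z of cup_22 in the frame of cup_50 between 0.008 and 0.03 m and horizontal distance between cup_22 and cup_36 below 0.022 m and z of cup_22 in the frame of cup_36 between 0.008 and 0.018 m); the robot touches nothing.
It fails at once if a grey-tabbed cassette is pulled out of the rack (distance of any of grey_a, grey_b, grey_c from where it was at the start of the episode above 0.06 m).
It fails at once if the hub, the tape or the mouse is moved by more than 4 cm (distance of any of hub, tape, mouse from where it was at the start of the episode above 0.04 m).
Of orange_a, orange_b, orange_c only 2 to 3 are there at a start; the rules pass over those that are not, and their reading is None.
Of cup_50, cup_36, cup_22 only 2 to 3 are there at a start; the rules pass over those that are not, and their reading is None.
At some moment in a run one of cup_64, cup_50, cup_36 may be knocked a few centimetres aside while the robot is not near it.
It also fails if it takes over 210 s, if anything falls off the work surface, if the arm or the gripper's body presses on something with over 40 N, if the wrist force passes 120 N, or if a joint passes its speed limit or range.

ROBOT

A 6-joint arm with a two-finger parallel gripper is mounted at the origin on a cart in front of the work surface, level with it; the furniture and walls round the work are solid. World frame = base frame: x ahead of the robot, y to its left, z up, the work surface at z = 0. Lengths are in m, angles in rad, forces in N, time in s.
With the tool pointing down it reaches from about 0.375 to 0.9 m from the base axis. Payload 3.1 kg.
Tool frame: the origin (TCP) lies midway between the tips of the shut fingers; the grasp point (between the pads) lies 19 mm behind it; x points along the fingers, y is the direction in which the jaws open and shut, and the axes are right-handed (so a half turn about x gives the same grasp; the last joint's range is limited). The gripper opens to 87 mm and grips with 3 to 60 N. Pads are 19 mm wide; open, the fingers measure 117 mm over their backs; the gripper's body (75 mm by 190 mm) begins 51 mm behind the grasp point.
Start: joints at [0.932, 0.527, 1.433, -0, 1.181, -0.178], TCP at [0.277, 0.56, 0.223] pointing down, gripper open.
Joint ranges: [-3.08, 3.08], [-0.75, 2.2], [0.22, 2.44], [-1.43, 4.57], [0, 2.65], [-2.85, 2.85]. Speed limits (rad/s): [2.79, 2.79, 3.14, 3.14, 3.14, 3.14].

INTERFACE

Orientations are given as a unit quaternion [x, y, z, w].
In Python, from rig import get_obs, imaging, robot gives the robot as it stands.
- The arm moves only by the shell command python3 -m inch 'ROWS' [FORCE]. ROWS is JSON, a list of rows, each a list of 3 entries, a list of its own where there are three numbers: the finger opening in mm, from 0 to 87, then the shift along the tool's x, y, z in mm, then the turn, a rotation vector about the tool's x, y, z in degrees. In form: [[grip, [dx, dy, dz], [wx, wy, wz]], ...]. A call has 1 to 12 rows; each row shifts and turns the pose as measured when the row begins, along the tool's axes as they then stand; what a row does not reach is not made up. A row lasts 1/8 s, in which the tool goes at most 62.5 mm and 10.7 degrees, less where a joint would pass 70% of its speed; a pose out of reach is approached as far as the arm can. A call with a gripper value outside its range is refused whole. The fingers move at their own pace and stop on an object; FORCE is the grip in N (left out, the last holds). Time passes only in rows, so rows that do not move let the fingers close. It gives the time, the measured TCP pose, the force and the opening at its end, in the units of the state.
- get_obs(): the state, without advancing time (a new reading comes with each control period).
- imaging.camera(name): name is "side" or "top"; returns the picture (420x560x3 uint8, red, green, blue); there is no depth.
- imaging.camera_params(name): a dict with "camera_matrix" (3x3 intrinsics, pixels), "k1" (the pictures are not rectified: a ray, as slopes to the right and down, at radius r is drawn at 1 + k1 r^2 times it, then the intrinsics apply), "xyz" and "rotation" of the camera in the world. Camera axes: x right, y down, z forward; pixel columns grow to the right and rows downward; lengths in m; the calibration is good to about 2 mm. A picture is of the moment at which its call begins. camera_params takes no time and is no camera call.
- robot.hand_in(): hands the job in, once; it reports no verdict.
Trained networks look in the newest picture that a camera, given by its name, has taken for a name from the list of things; names that differ only in an ending like _2 or _b are one class to them, and where a whole thing is asked for, a point or a joint stands for the part that bears it (a point fixed in the world has none). Each returns a list of dicts, best first, with "confidence" (0 to 1); they miss things now and then, are a little off and sometimes report something else, mostly with a low value. They report only what shows in the picture. A call takes as long as a camera call. They do not tell look-alikes from the thing itself.
- imaging.cut_out(camera, target): "pixels" (420x560 bool, what is visible of it) and "box" ([centre column, centre row, width, height] in pixels, round what is visible of it).
- imaging.tip_of(camera, target): "pixel" ([column, row] in pixels: a listed point, or the origin of a listed thing).
The state is a dict: "time": time; "q": joint angles; "joint_velocities": joint speeds; "joint_torque": joint torques, N m; "position": TCP position; "tool_rot": TCP orientation; "ft_force": force on the tool from outside, world axes, zero at the start; "moment": the same for the moment, N m; "grip_width": finger opening in m.
Only numpy, scipy, OpenCV 4.12 (cv2) and the standard library are available. Lean on these libraries where they do the work, as an engineer would, in place of code of your own. Each camera call takes 0.05 s, during which the arm holds its last target. There are 200 camera calls.

## Working session

There is one attempt and no reset: what is moved stays moved. The work goes in short steps, Python scripts to look and compute and a shell command to move; the robot and the scene stay as the last step left them, time stands still between calls to the robot, and variables do not carry over. Pictures are saved under pics/ and viewed, about 12 in all and at most 16, crops included, and the job is handed in when it is done.

```bash
ls; mkdir -p pics; python3 - <<'E'
from rig import get_obs, imaging, robot
import cv2
o=get_obs(); print(o)
for n in ("side","top"):
    im=imaging.camera(n); cv2.imwrite(f"pics/{n}0.png",im[:,:,::-1]); print(n,imaging.camera_params(n))
E
```

```text
pics
{'time': 0.0, 'q': array([ 9.32478952e-01,  5.28482969e-01,  1.43389737e+00, -1.59927678e-05,
        1.18139833e+00, -1.78509575e-01]), 'joint_velocities': array([-0.00056072,  0.00067589, -0.00013179,  0.001058  ,  0.00047253,
       -0.00071132]), 'joint_torque': array([-1.31009187e-05, -4.40034413e+01, -1.76597017e+01,  6.32761046e-02,
        5.81085496e-02, -1.56963183e-04]), 'position': array([0.27689896, 0.55949602, 0.22156289]), 'tool_rot': array([ 0.16042472,  0.68880383, -0.16184748,  0.68819953]), 'ft_force': array([0.69387749, 0.89943269, 0.88518012]), 'moment': array([-0.00061953,  0.01928088,  0.01564821]), 'grip_width': 0.08737076088794926}
side {'camera_matrix': array([[520.41261075,   0.        , 286.56132303],
       [  0.        , 520.41261075, 208.68199698],
       [  0.        ,   0.        ,   1.        ]]), 'k1': -0.04228495881989407, 'xyz': array([0.58831685, 1.10347509, 0.90381764]), 'rotation': array([ 0.0242963 ,  0.88392523, -0.46676692, -0.01464645])}
top {'camera_matrix': array([[394.96724159,   0.        , 280.85124889],
       [  0.        , 394.96724159, 206.95757745],
       [  0.        ,   0.        ,   1.        ]]), 'k1': -0.05213591215195792, 'xyz': array([ 0.29844375, -0.09808294,  1.46186097]), 'rotation': array([ 0.70616285, -0.70201352,  0.05897811, -0.0709411 ])}
```

View pics/side0.png

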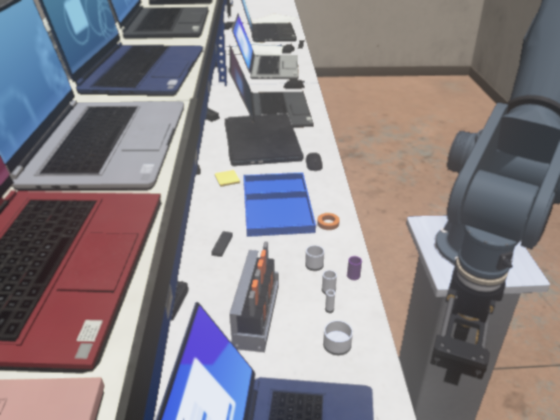

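View pics/top0.png

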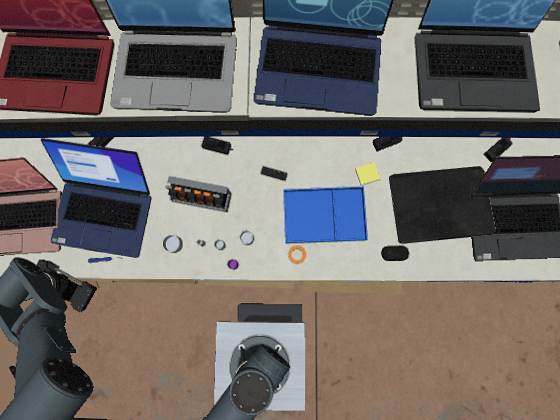

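The side view shows rack (258,300), tray (278,203), cups 64 (338,337), 22 (330,300), 36 (329,281), 50 (315,257), the purple decoy (354,267), tape (328,220) and hub (222,243). All four cups are present. Next I'll localise them.

```bash
cat > h.py <<'E'
import numpy as np, cv2
from scipy.spatial.transform import Rotation as R
from rig import get_obs, imaging, robot
def ray(cam,px):
    p=imaging.camera_params(cam); K=p["camera_matrix"]
    d=np.array([(px[0]-K[0,2])/K[0,0],(px[1]-K[1,2])/K[1,1]]); u=d.copy()
    for _ in range(20): u=d/(1+p["k1"]*(u@u))
    return np.array(p["xyz"]), R.from_quat(p["rotation"]).apply([*u,1])
def at(cam,px,z):
    o,v=ray(cam,px); return o+v*(z-o[2])/v[2]
def proj(cam,P):
    p=imaging.camera_params(cam); K=p["camera_matrix"]
    c=R.from_quat(p["rotation"]).inv().apply(np.atleast_2d(P)-p["xyz"]); u=c[:,:2]/c[:,2:]
    u=u*(1+p["k1"]*(u**2).sum(1,keepdims=True)); return u@K[:2,:2].T+K[:2,2]
def tri(pa,pb):
    o1,v1=ray("side",pa); o2,v2=ray("top",pb)
    s=np.linalg.lstsq(np.c_[v1,-v2],o2-o1,rcond=None)[0]
    a,b=o1+s[0]*v1,o2+s[1]*v2; return (a+b)/2,np.linalg.norm(a-b)
def pose():
    o=get_obs(); return o["position"],R.from_quat(o["tool_rot"])
def goal(p,Rm=None):
    "shift in tool axes (mm) and turn (deg rotvec) from the present pose"
    q,r=pose(); print("shift mm",np.round(r.inv().apply(np.array(p)-q)*1000,1), "turn", None if Rm is None else np.round(np.degrees((r.inv()*Rm).as_rotvec()),1))
def down(yaw):
    "tool x down, tool y (jaws) at angle yaw from world x"
    y=np.array([np.cos(yaw),np.sin(yaw),0]); x=np.array([0,0,-1.]); return R.from_matrix(np.c_[x,y,np.cross(x,y)])
E
python3 - <<'E'
from h import *
im={}
for n in ("side","top"):
    im[n]=imaging.camera(n)
    for t in ("cup_64","cup_50","cup_36","cup_22","tray","rack","rack_lip","rack_ledge","orange_a","grey_a","hub","tape","mouse"):
        for d in imaging.tip_of(n,t)[:4]:
            if d["confidence"]>.3: print(n,t,round(d["confidence"],2),np.round(d["pixel"],1), np.round(at(n,d["pixel"],.024 if t=="rack_lip" else .108 if t=="rack_ledge" else .008 if t[:4] in("oran","grey") else 0),3)[:2])
a=cv2.resize(im["side"][225:360,210:390],None,fx=4,fy=4,interpolation=cv2.INTER_CUBIC)
cv2.imwrite("pics/a.png",a[:,:,::-1])
a=cv2.resize(im["top"][165:275,150:270],None,fx=5,fy=5,interpolation=cv2.INTER_CUBIC)
cv2.imwrite("pics/b.png",a[:,:,::-1])
E
```

```text
side cup_64 0.85 [336.3 343.3] [0.429 0.322]
side cup_64 0.83 [314.3 265.5] [0.452 0.053]
side cup_64 0.77 [326.2 290. ] [0.432 0.148]
side cup_64 0.62 [327.5 310.9] [0.437 0.221]
side cup_50 0.85 [336.3 343.3] [0.429 0.322]
side cup_50 0.83 [314.3 265.5] [0.452 0.053]
side cup_50 0.77 [326.2 290. ] [0.432 0.148]
side cup_50 0.62 [327.5 310.9] [0.437 0.221]
side cup_36 0.85 [336.3 343.3] [0.429 0.322]
side cup_36 0.83 [314.3 265.5] [0.452 0.053]
side cup_36 0.77 [326.2 290. ] [0.432 0.148]
side cup_36 0.62 [327.5 310.9] [0.437 0.221]
side cup_22 0.85 [336.3 343.3] [0.429 0.322]
side cup_22 0.83 [314.3 265.5] [0.452 0.053]
side cup_22 0.77 [326.2 290. ] [0.432 0.148]
side cup_22 0.62 [327.5 310.9] [0.437 0.221]
side tray 0.68 [278.  205.6] [ 0.536 -0.236]
side rack 0.83 [255.9 320.1] [0.609 0.241]
side rack_lip 0.85 [265.5 308.3] [0.585 0.228]
side rack_ledge 0.64 [246.7 280.2] [0.626 0.221]
side rack_ledge 0.55 [260.5 297.4] [0.596 0.278]
side orange_a 0.77 [258.4 309.3] [0.602 0.214]
side orange_a 0.68 [256.4 296.7] [0.607 0.171]
side orange_a 0.58 [251.3 330.3] [0.619 0.28 ]
side g
[... 1107 characters left out ...]
.6 [201.5 196.7] [0.609 0.23 ]
top rack 0.52 [173.2 243. ] [0.432 0.329]
top rack_lip 0.85 [200.7 202.1] [0.583 0.227]
top rack_lip 0.45 [213.5 201.4] [0.586 0.179]
top rack_ledge 0.97 [194.2 184.5] [0.63  0.234]
top orange_a 0.67 [206.3 199.1] [0.598 0.21 ]
top orange_a 0.65 [189.5 194.7] [0.615 0.274]
top orange_a 0.61 [211.  203.7] [0.58  0.191]
top grey_a 0.63 [221.9 200.1] [0.594 0.15 ]
top grey_a 0.62 [211.7 203.6] [0.581 0.188]
top grey_a 0.59 [196.  193.7] [0.619 0.25 ]
top grey_a 0.47 [181.5 194.9] [0.614 0.305]
top hub 0.6 [275.4 172.3] [ 0.705 -0.05 ]
top tape 0.67 [296.6 252. ] [ 0.402 -0.132]
top mouse 0.66 [396.4 255.7] [ 0.39  -0.499]
top mouse 0.62 [195.  195.6] [0.613 0.255]
```

View pics/a.png

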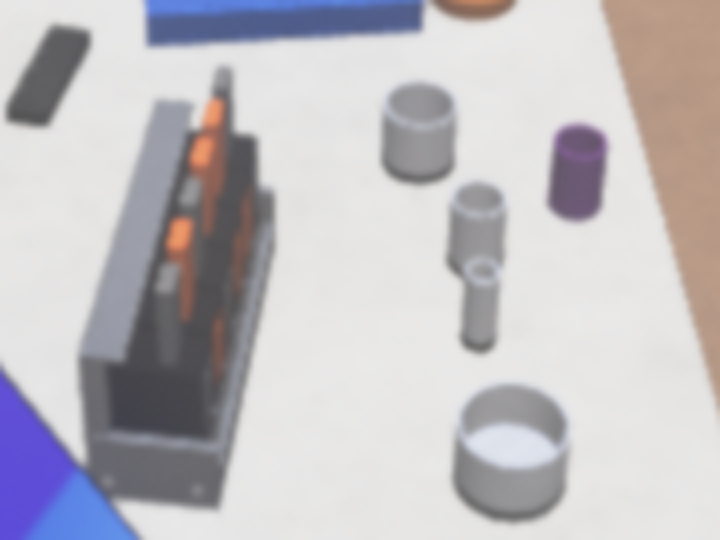

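View pics/b.png

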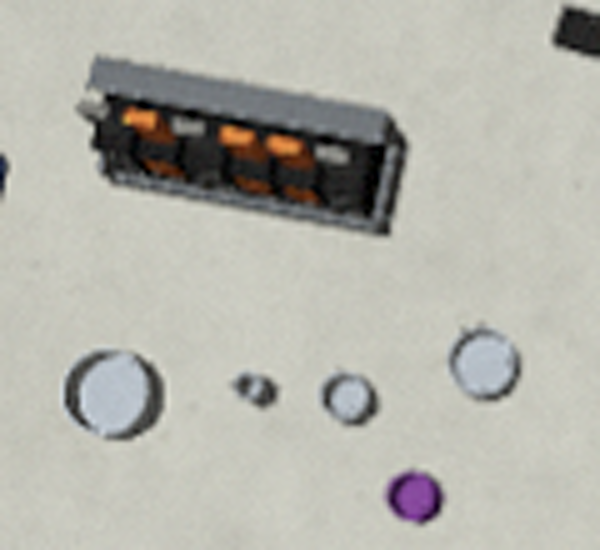

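Six cassettes are in the rack. From the +y end they are grey, orange, grey, orange, orange, grey, with tab tops in the side crop at (168,265), (180,225), (190,185), (202,145), (213,107) and (223,75). Next I'll fit silhouettes for the cups and tray and triangulate the tabs.

```bash
cat >> h.py <<'E'
from scipy.optimize import minimize
def hullmask(cam,P):
    m=np.zeros((420*4,560*4),np.uint8); h=cv2.convexHull((proj(cam,P)*4+1.5).astype(np.float32)).astype(np.int32)
    cv2.fillConvexPoly(m,h,1); return m
def cyl(x,y,z,r,h):
    a=np.linspace(0,2*np.pi,48); c=np.c_[x+r*np.cos(a),y+r*np.sin(a)]
    return np.r_[np.c_[c,0*a+z],np.c_[c,0*a+z+h]]
def box(x,y,z,yaw,L):
    c=np.array([[i,j,k] for i in(-.5,.5) for j in(-.5,.5) for k in(0,1)])*L
    return R.from_euler('z',yaw).apply(c)+[x,y,z]
def fit(masks,model,x0,step):
    big={c:cv2.resize(m.astype(np.uint8),None,fx=4,fy=4,interpolation=cv2.INTER_NEAREST) for c,m in masks.items()}
    def cost(p):
        s=0
        for c,m in big.items():
            g=hullmask(c,model(p)); s+=1-(g&m).sum()/max(1,(g|m).sum())
        return s/len(big)
    S=np.vstack([x0]+[np.array(x0)+np.eye(len(x0))[i]*step[i] for i in range(len(x0))])
    r=minimize(cost,x0,method="Nelder-Mead",options=dict(initial_simplex=S,xatol=1e-4,fatol=1e-4)); return r.x,r.fun
CUP={"cup_64":(.032,.046),"cup_50":(.025,.05),"cup_36":(.018,.054),"cup_22":(.011,.058)}
def getmask(cam,name,P):
    "mask of the detection nearest to the projected point P"
    u=proj(cam,P)[0]; best=None
    for d in imaging.cut_out(cam,name):
        e=np.hypot(*(np.array(d["box"][:2])-u))
        if e<14 and (best is None or e<best[0]): best=(e,d["pixels"])
    return None if best is None else best[1]
def cup(name,x,y,z=0,cams=("side","top"),shoot=True):
    r,h=CUP[name]
    for c in cams:
        if shoot: imaging.camera(c)
    ms={c:getmask(c,name,[x,y,z+h/2]) for c in cams}; ms={c:m for c,m in ms.items() if m is not None}
    out={}
    for c in list(ms): out[c]=fit({c:ms[c]},lambda p:cyl(p[0],p[1],z,r,h),[x,y],[.01,.01])
    for c,(p,f) in out.items(): print(name,c,np.round(p,4),"1-IoU",round(f,2))
    return out
E
python3 - <<'E'
from h import *
for c in("side","top"): imaging.camera(c)
for n,x,y in(("cup_64",.43,.325),("cup_50",.454,.049),("cup_36",.428,.149),("cup_22",.437,.221)): cup(n,x,y,shoot=False)
for c in("side","top"):
    print("tray",c,fit({c:getmask(c,"tray",[.536,-.241,.02])},lambda p:box(p[0],p[1],0,p[2],[.2,.3,.03]),[.536,-.241,0],[.01,.01,.1]))
S=np.array([(168,265),(180,225),(190,185),(202,145),(213,107),(223,75)])/4+[210,225]
T=np.array([(90,103),(140,117),(188,127),(238,135),(285,147),(332,155)])/5+[150,165]
for s,t in zip(S-.4,T-.4): print(np.round(tri(s,t),4) if 0 else [np.round(v,4) for v in tri(s,t)], np.round(at("side",s,.152),4),np.round(at("top",t,.152),4))
E
```

```text
cup_64 side [0.4287 0.3253] 1-IoU 0.05
cup_64 top [0.428  0.3243] 1-IoU 0.07
cup_50 side [0.4527 0.0496] 1-IoU 0.05
cup_50 top [0.4557 0.0537] 1-IoU 0.07
cup_36 side [0.4254 0.1485] 1-IoU 0.21
cup_36 top [0.4268 0.152 ] 1-IoU 0.09
cup_22 side [0.4335 0.2181] 1-IoU 0.12
cup_22 top [0.4332 0.216 ] 1-IoU 0.14
tray side (array([ 0.54001453, -0.23689115,  0.04002965]), np.float64(0.016169416875320475))
tray top (array([ 0.54100915, -0.23179183,  0.03842395]), np.float64(0.030535203405205547))
[array([0.6138, 0.3126, 0.1609]), np.float64(0.0013)] [0.6134 0.3033 0.152 ] [0.6166 0.3154 0.152 ]
[array([0.6063, 0.2785, 0.1569]), np.float64(0.0012)] [0.607  0.2729 0.152 ] [0.6068 0.28   0.152 ]
[array([0.6002, 0.2453, 0.1555]), np.float64(0.0023)] [0.6013 0.2409 0.152 ] [0.5998 0.2463 0.152 ]
[array([0.594 , 0.2108, 0.1547]), np.float64(0.0006)] [0.5943 0.2075 0.152 ] [0.5943 0.2115 0.152 ]
[array([0.5865, 0.1781, 0.1548]), np.float64(0.0021)] [0.5875 0.1742 0.152 ] [0.586  0.1788 0.152 ]
[array([0.5808, 0.1461, 0.1529]), np.float64(0.0008)] [0.5811 0.1449 0.152 ] [0.5806 0.1463 0.152 ]
```

```bash
cat > ov.py <<'E'
from h import *
def rackpts(x,y,yaw):
    f=lambda P:R.from_euler('z',yaw).apply(P)+[x,y,0]
    s=[]
    B=np.array([[i,j,k] for i in(-.037,.037) for j in(-.108,.108) for k in(0,.112)])
    for a in range(8):
        for b in range(a):
            if (B[a]!=B[b]).sum()==1 and not(B[a][0]<0 and B[b][0]<0 and B[a][2]+B[b][2]>.1): s.append((f(B[a]),f(B[b])))
    for j in range(6):
        c=[-.001-.008,-.085+.034*j]
        q=[f(np.array([c[0]+i,c[1]+k,.152])) for i,k in((-.005,-.011),(.005,-.011),(.005,.011),(-.005,.011))]
        s+=[(q[i],q[(i+1)%4]) for i in range(4)]
    s.append((f(np.array([.012,-.1,.112])),f(np.array([.012,.1,.112]))))
    return s
def draw(cam,crop,k,segs,shoot=True):
    im=imaging.camera(cam); x0,y0,x1,y1=crop
    a=cv2.resize(im[y0:y1,x0:x1],None,fx=k,fy=k,interpolation=cv2.INTER_CUBIC)
    for p,q in segs:
        u=((proj(cam,np.array([p,q]))+.5-[x0,y0])*k).astype(int); cv2.line(a,tuple(map(int,u[0])),tuple(map(int,u[1])),(0,255,0),1)
    return a
E
python3 - <<'E'
from ov import *
s=rackpts(.610,.226,-.196)
a=draw("side",(225,230,285,355),4,s); b=draw("top",(158,165,243,225),6,s)
h=max(a.shape[0],b.shape[0]); pad=lambda i:np.pad(i,((0,h-i.shape[0]),(0,0),(0,0)))
cv2.imwrite("pics/c.png",np.hstack([pad(a),pad(b)])[:,:,::-1])
E
```

```text
(no output)
```

View pics/c.png

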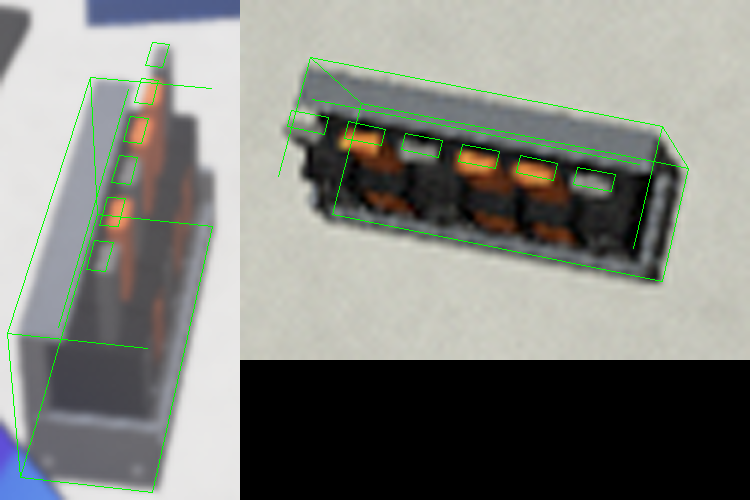

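The overlay shows the model about 3 mm too far in +x: the orange tabs are seen about 1 px nearer the robot. I'll take the rack at (0.607, 0.2265), yaw -0.196, and go to the first orange (j=4).

```bash
cat >> h.py <<'E'
RX,RY,RYAW=.607,.2265,-.196
def tab(j,th=0,axial=0,z=.122,dz=0,flip=0):
    """TCP pose (world) on cassette j, tipped th about its front foot, drawn out along its own axis by axial, TCP z when upright"""
    cx=max(-.028-.012*th,-.031+.016*np.tan(th)) if th else -.028
    v=np.array([.019,0,z-.008+axial]); Rt=R.from_euler('y',-th)
    p=Rt.apply(v)+[cx,-.085+.034*j,.008+dz]
    Rz=R.from_euler('z',RYAW); base=down(np.pi*flip)
    return Rz.apply(p)+[RX,RY,0], Rz*Rt*base
E
python3 - <<'E'
from h import *
p,r=pose(); print(p,r.as_matrix().round(3))
for f in(0,1): goal(*tab(4,z=.25,flip=f)); 
E
```

```text
[0.27732312 0.5600921  0.22256516] [[ 0.     0.444  0.896]
 [ 0.     0.896 -0.444]
 [-1.     0.     0.   ]]
shift mm [ -27.4 -105.8  421.5] turn [74.9 -0.  -0. ]
shift mm [ -27.4 -105.8  421.5] turn [-105.1    0.    -0. ]
```

```bash
python3 -m inch '[[87,[-6,0,0],[9.4,0,0]],[80,[-6,0,0],[9.4,0,0]],[70,[-6,0,0],[9.4,0,0]],[60,[-6,0,0],[9.4,0,0]],[50,[-4,0,0],[9.4,0,0]],[40,[0,0,0],[9.4,0,0]],[40,[0,0,0],[9.4,0,0]],[40,[0,0,0],[9.4,0,0]]]' 20; python3 - <<'E'
from h import *
goal(*tab(4,z=.25)); P=np.array([.40,.30,.25]);goal(P)
E
```

```text
time: 3.2
position: [0.2771, 0.5599, 0.2514]
tool_rot: [-0.557, -0.435, 0.558, -0.435]
ft_force: [0.4, 0.3, -0.2]
grip_width: 0.0412
shift mm [  1.4 389.4 192.9] turn [-2.8  0.   0. ]
shift mm [  1.4 182.3 222.3] turn None
```

```bash
python3 -m inch '[[36,[0,36,44],[-1.4,0,0]],[36,[0,36,44],[-1.4,0,0]],[36,[0,36,44],[0,0,0]],[36,[0,36,44],[0,0,0]],[36,[0,36,44],[0,0,0]],[36,[0,52,-7],[0,0,0]],[36,[0,52,-7],[0,0,0]],[36,[0,52,-7],[0,0,0]],[36,[0,40,-7],[0,0,0]],[36,[0,0,0],[0,0,0]]]'; python3 - <<'E'
from ov import *
goal(*tab(4)); 
p,r=pose()
s=rackpts(RX,RY,RYAW); f=lambda v:p+r.apply(v)
s+=[(f([0,0,-.0095]),f([0,0,.0095])),(f([0,-.018,0]),f([0,.018,0]))]
a=draw("side",(215,210,300,350),4,s)
b=draw("top",(158,165,243,225),6,s)
h=max(a.shape[0],b.shape[0]); pad=lambda i:np.pad(i,((0,h-i.shape[0]),(0,0),(0,0)))
cv2.imwrite("pics/d.png",np.hstack([pad(a),pad(b)])[:,:,::-1])
E
```

```text
time: 4.45
position: [0.6146, 0.2891, 0.2517]
tool_rot: [0.548, 0.449, -0.545, 0.449]
ft_force: [-0.9, -0.1, 0.0]
grip_width: 0.036
shift mm [129.6  -4.6  12.2] turn [ 0.1 -0.2 -0.1]
```

View pics/d.png

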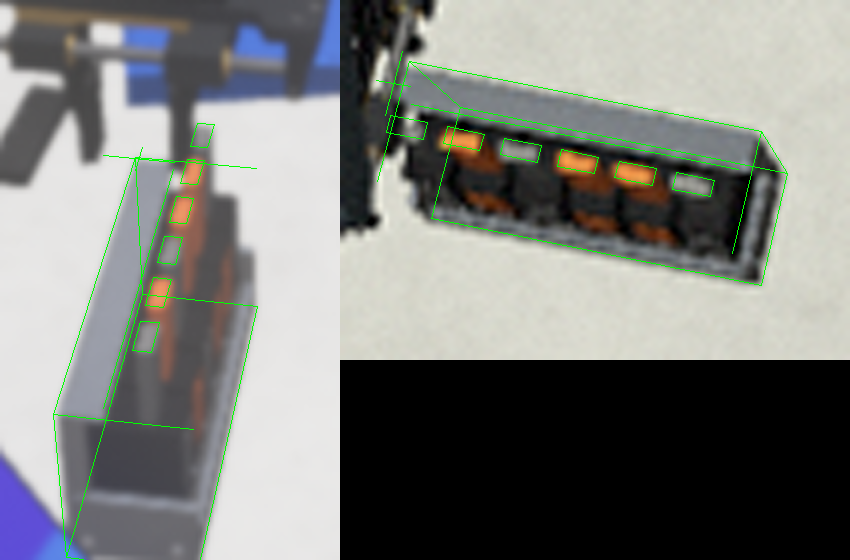

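The overlay now lies right on the rack and tabs, and the projected TCP sits between the fingertips. Descending and gripping.

```bash
python3 -m inch '[[36,[30,-4.6,12],[0,0,0]],[36,[40,0,0],[0,0,0]],[36,[40,0,0],[0,0,0]],[36,[18,0,0],[0,0,0]],[36,[2,0,0],[0,0,0]],[36,[0,0,0],[0,0,0]]]' 25; python3 - <<'E'
from h import *
goal(*tab(4))
E
python3 -m inch '[[0,[0,0,0],[0,0,0]],[0,[0,0,0],[0,0,0]],[0,[0,0,0],[0,0,0]],[0,[0,0,0],[0,0,0]],[0,[0,0,0],[0,0,0]]]' 30;  python3 - <<'E'
from h import *
goal(*tab(4))
E
```

```text
time: 5.3
position: [0.5988, 0.2819, 0.1235]
tool_rot: [0.546, 0.452, -0.543, 0.45]
ft_force: [0.0, 0.5, -0.1]
grip_width: 0.0364
shift mm [1.5 9.8 1.9] turn [ 0.5 -0.2 -0.1]
time: 5.92
position: [0.6021, 0.2824, 0.1273]
tool_rot: [0.549, 0.45, -0.54, 0.452]
ft_force: [1.0, -0.6, -2.7]
grip_width: 0.0096
shift mm [5.4 6.6 3. ] turn [ 0.5 -0.4 -0.6]
```

```bash
python3 -m inch '[[0,[-1.2,-10.4,0],[0,0,5]],[0,[-1.2,-10.4,0],[0,0,5]],[0,[0,0,0],[0,0,0]]]' 45;  python3 - <<'E'
from h import *
goal(*tab(4,.2));goal(*tab(4,.36))
E
```

```text
time: 6.3
position: [0.5834, 0.286, 0.1287]
tool_rot: [0.588, 0.398, -0.497, 0.499]
ft_force: [2.9, -1.4, -2.9]
grip_width: 0.0097
shift mm [5.7 1.9 2.8] turn [ 0.4 -0.6  0.5]
shift mm [  4.8 -13.8   2.7] turn [ 0.3 -0.6  9.7]
```

```bash
python3 -m inch '[[0,[-0.8,-8,0],[0,0,5]],[0,[-0.8,-8,0],[0,0,5]],[0,[-0.5,-3,0],[0,0,2]],[0,[0,0,0],[0,0,0]]]' 45;  python3 - <<'E'
from h import *
goal(*tab(4,.36));goal(*tab(4,.4));print(get_obs()["moment"])
E
```

```text
time: 6.8
position: [0.5659, 0.2888, 0.1246]
tool_rot: [0.627, 0.333, -0.445, 0.546]
ft_force: [0.6, 1.3, -0.0]
grip_width: 0.0096
shift mm [5.  3.4 2.1] turn [-0.1 -0.4 -2.2]
shift mm [ 4.4 -0.4  2.1] turn [-0.1 -0.4  0.1]
[0.21388497 0.41153842 0.1180816 ]
```

```bash
python3 -m inch '[[0,[-10,0,0],[0,0,0]],[0,[-20,0,0],[0,0,0]],[0,[-25,0,0],[0,0,0]],[0,[-25,0,0],[0,0,0]],[0,[-25,0,0],[0,0,0]],[0,[-25,0,0],[0,0,0]],[0,[0,0,0],[0,0,0]]]' 45;  python3 - <<'E'
from ov import *
goal(*tab(4,.4,.13)); 
a=draw("side",(180,170,380,360),3,[])
cv2.imwrite("pics/e.png",a[:,:,::-1])
E
```

```text
time: 7.68
position: [0.5135, 0.295, 0.2531]
tool_rot: [0.626, 0.333, -0.451, 0.543]
ft_force: [0.4, -0.7, -2.9]
grip_width: 0.0096
shift mm [13.3 -1.9 -2. ] turn [-0.6 -0.   0.6]
```

View pics/e.png

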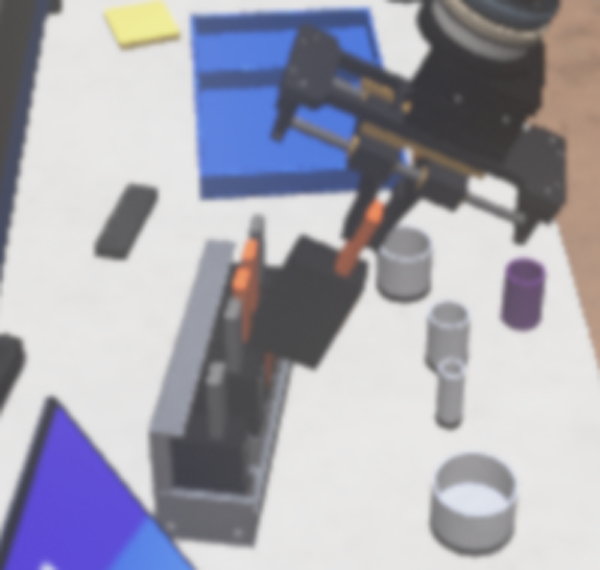

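The cassette is out and hangs clear of the rack; the others stand as before. Next I'll carry it to the tray.

```bash
cat >> h.py <<'E'
TX,TY,TYAW=.5405,-.234,.039
def tray(x,y,z,yaw=0,flip=0):
    Rz=R.from_euler('z',TYAW); return Rz.apply([x,y,0])+[TX,TY,z], R.from_euler('z',TYAW+yaw)*down(np.pi*flip)
E
python3 -m inch '[[0,[-30,0,0],[0,0,-8]],[0,[-20,0,0],[0,0,-8]],[0,[-10,0,0],[0,0,-7.5]],[0,[0,0,40],[0,0,0]],[0,[0,0,45],[0,0,0]],[0,[0,0,45],[0,0,0]],[0,[0,0,45],[0,0,0]],[0,[0,0,45],[0,0,0]],[0,[0,0,45],[0,0,0]],[0,[0,0,45],[0,0,0]],[0,[0,0,45],[0,0,0]],[0,[0,0,0],[0,0,0]]]' 45
python3 - <<'E'
from h import *
goal(*tray(-.008,.025,.25))
E
```

```text
time: 9.22
position: [0.419, -0.0667, 0.3005]
tool_rot: [-0.533, -0.46, 0.563, -0.432]
ft_force: [-0.4, 1.4, -2.9]
grip_width: 0.0099
shift mm [ 43.5 141.9 116.3] turn [-14.    0.1   3.3]
```

```bash
python3 -m inch '[[0,[0,0,0],[-7,0,2]],[0,[0,0,0],[-7,0,1.3]],[0,[0,25,40],[0,0,0]],[0,[0,40,40],[0,0,0]],[0,[0,40,0],[0,0,0]],[0,[0,0,0],[0,0,0]]]' 45
python3 - <<'E'
from h import *
goal(*tray(-.008,.025,.25));goal(*tray(-.008,.025,.125))
E
```

```text
time: 9.98
position: [0.5279, -0.1406, 0.2948]
tool_rot: [0.487, 0.515, -0.489, 0.508]
ft_force: [-0.1, 0.8, -2.5]
grip_width: 0.0096
shift mm [44.4  0.7 69.1] turn [ 0.4 -0.3  0.5]
shift mm [169.4   1.8  69.8] turn [ 0.4 -0.3  0.5]
```

```bash
python3 -m inch '[[0,[0,0,35],[0.4,0,0.5]],[0,[0,0,34],[0,0,0]],[0,[40,0,0],[0,0,0]],[0,[45,0,0],[0,0,0]],[0,[40,0,0],[0,0,0]],[0,[20,0,0],[0,0,0]],[0,[10,0,0],[0,0,0]],[0,[0,0,0],[0,0,0]]]' 45
python3 - <<'E'
from h import *
goal(*tray(-.008,.025,.125))
E
```

```text
time: 10.98
position: [0.5234, -0.2024, 0.1311]
tool_rot: [0.488, 0.519, -0.488, 0.504]
ft_force: [-0.1, 0.3, -1.9]
grip_width: 0.0097
shift mm [5.9 7.9 7.4] turn [ 0.4 -0.8  0.8]
```

```bash
python3 -m inch '[[0,[3,0,0],[0,0,0.8]],[0,[3,0,0],[0,0,0]],[0,[0,0,0],[0,0,0]]]' 45; python3 -m inch '[[0,[2,0,0],[0,0,0]],[0,[0,0,0],[0,0,0]]]' 45

```

```text
time: 11.35
position: [0.5247, -0.2029, 0.1272]
tool_rot: [0.492, 0.513, -0.484, 0.51]
ft_force: [-0.2, -0.1, -2.5]
grip_width: 0.0092
time: 11.6
position: [0.5251, -0.2033, 0.1258]
tool_rot: [0.493, 0.513, -0.484, 0.51]
ft_force: [-0.6, 0.4, -3.2]
grip_width: 0.0096
```

```bash
python3 -m inch '[[0,[2.5,0,0],[0,0,0]],[0,[0,0,0],[0,0,0]]]' 45; python3 -m inch '[[0,[2,0,0],[0,0,0]],[0,[0,0,0],[0,0,0]]]' 45

```

```text
time: 11.85
position: [0.5259, -0.2036, 0.1241]
tool_rot: [0.493, 0.512, -0.484, 0.511]
ft_force: [-0.5, 0.1, -3.3]
grip_width: 0.0095
time: 12.1
position: [0.5266, -0.2037, 0.1243]
tool_rot: [0.493, 0.511, -0.483, 0.512]
ft_force: [0.5, -0.7, -3.1]
grip_width: 0.01
```

```bash
python3 -m inch '[[30,[0,0,0],[0,0,0]],[30,[0,0,0],[0,0,0]],[36,[0,0,0],[0,0,0]],[36,[-30,0,0],[0,0,0]],[36,[-50,0,0],[0,0,0]],[36,[-50,0,0],[0,0,0]],[36,[0,0,-40],[0,0,0]],[36,[0,0,-55],[0,0,0]],[36,[0,0,-55],[0,0,0]],[36,[0,0,-55],[0,0,0]],[36,[0,0,-55],[0,0,0]],[36,[0,0,-55],[0,0,0]]]' 20
python3 - <<'E'
from ov import *
goal(*tab(2,z=.25)); 
a=draw("side",(180,150,380,360),3,rackpts(RX,RY,RYAW))
cv2.imwrite("pics/f.png",a[:,:,::-1])
E
```

```text
time: 13.6
position: [0.5144, 0.1128, 0.2609]
tool_rot: [0.497, 0.507, -0.485, 0.511]
ft_force: [1.2, 1.0, 0.2]
grip_width: 0.036
shift mm [ 13.   83.8 -95.7] turn [13.3 -0.5 -0.9]
```

View pics/f.png

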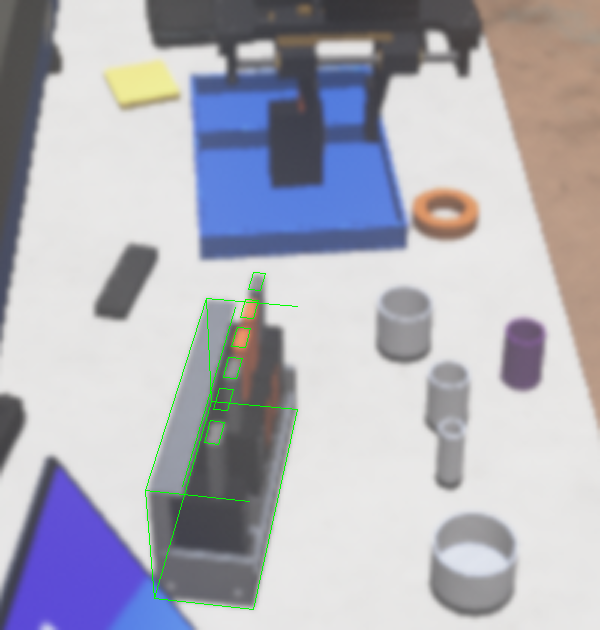

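The first cassette stands upright in the wide bay, at crop (297,145). Next is j=2.

```bash
python3 -m inch '[[36,[0,0,-45],[0,0,0]],[36,[0,0,-45],[0,0,0]],[36,[0,40,0],[6.7,0,0]],[36,[0,40,0],[6.6,0,-1]],[36,[0,0,0],[0,0,0]]]' 20
python3 - <<'E'
from h import *
goal(*tab(2,z=.2)); 
E
```

```text
time: 14.28
position: [0.5896, 0.2139, 0.2629]
tool_rot: [0.548, 0.455, -0.543, 0.445]
ft_force: [-0.5, 0.0, -0.3]
grip_width: 0.036
shift mm [62.8  6.   2.2] turn [ 0.3 -0.9  0.3]
```

```bash
python3 -m inch '[[36,[30,6,2],[0,0,0]],[36,[30,0,0],[0,-0.6,0]],[36,[0,0,0],[0,0,0]]]' 20
python3 - <<'E'
from h import *
goal(*tab(2)); 
E
```

```text
time: 14.65
position: [0.5931, 0.211, 0.2013]
tool_rot: [-0.544, -0.453, 0.546, -0.447]
ft_force: [-0.4, -0.5, 0.3]
grip_width: 0.0358
shift mm [79.3  2.3 -0.6] turn [ 0.4 -0.2  0.4]
```

```bash
python3 -m inch '[[36,[30,3,-1],[0,0,0]],[36,[30,1,0],[0,0,0]],[36,[16,0,0],[0,0,0]],[36,[3,0,0],[0,0,0]],[36,[0,0,0],[0,0,0]]]' 20
python3 - <<'E'
from h import *
goal(*tab(2)); 
E
```

```text
time: 15.28
position: [0.5992, 0.212, 0.1273]
tool_rot: [0.547, 0.452, -0.542, 0.449]
ft_force: [-0.6, 0.7, 0.3]
grip_width: 0.036
shift mm [ 5.3 -4.2  1.2] turn [ 0.5 -0.5 -0.1]
```

```bash
python3 -m inch '[[36,[4,-5,1],[0,0,0]],[0,[0,0,0],[0,0,0]],[0,[0,0,0],[0,0,0]],[0,[0,0,0],[0,0,0]],[0,[0,0,0],[0,0,0]],[0,[0,0,0],[0,0,0]]]' 30
python3 - <<'E'
from h import *
goal(*tab(2)); 
E
python3 -m inch '[[0,[-1.2,-10.4,0],[0,0,5]],[0,[-1.2,-10.4,0],[0,0,5]],[0,[-0.8,-9,0],[0,0,5]],[0,[-0.8,-9,0],[0,0,5]],[0,[-0.5,-4,0],[0,0,3]],[0,[0,0,0],[0,0,0]]]' 45
python3 - <<'E'
from h import *
goal(*tab(2,.36));goal(*tab(2,.4))
E
```

```text
time: 16.02
position: [0.595, 0.2123, 0.1257]
tool_rot: [0.548, 0.452, -0.541, 0.45]
ft_force: [-0.5, -0.6, 0.0]
grip_width: 0.01
shift mm [3.6 0.  0.8] turn [ 0.5 -0.5 -0.3]
time: 16.77
position: [0.5516, 0.2209, 0.1234]
tool_rot: [0.63, 0.33, -0.437, 0.551]
ft_force: [-0.9, 0.7, -1.6]
grip_width: 0.01
shift mm [4.2 4.6 0.8] turn [ 0.2 -0.8 -3.2]
shift mm [3.5 0.7 0.8] turn [ 0.2 -0.8 -0.9]
```

Grip centred and tipped 0.42 rad. Drawing it out and bringing it upright on the way.

```bash
python3 -m inch '[[0,[-10,0,0],[0,0,0]],[0,[-20,0,0],[0,0,0]],[0,[-25,0,0],[0,0,0]],[0,[-25,0,0],[0,0,0]],[0,[-25,0,0],[0,0,0]],[0,[-25,0,0],[0,0,0]],[0,[-30,0,0],[0,0,0]],[0,[-20,0,0],[0,0,-8]],[0,[-10,0,0],[0,0,-8]],[0,[0,0,0],[0,0,-8]],[0,[0,0,40],[0,0,0]],[0,[0,0,45],[0,0,0]]]' 45
python3 -m inch '[[0,[0,0,45],[0,0,0]],[0,[0,0,45],[-7,0,0]],[0,[0,10,45],[-7,0,0]],[0,[0,30,40],[0,0,0]],[0,[0,30,0],[0,0,0]],[0,[0,0,0],[0,0,0]]]' 45
python3 - <<'E'
from h import *
goal(*tray(-.008,.068,.25))
E
```

```text
time: 18.27
position: [0.4615, 0.1504, 0.3088]
tool_rot: [0.545, 0.465, -0.542, 0.44]
ft_force: [0.6, -1.3, -0.4]
grip_width: 0.0094
time: 19.02
position: [0.5182, -0.0268, 0.3078]
tool_rot: [0.49, 0.53, -0.474, 0.505]
ft_force: [-0.4, -0.1, -2.4]
grip_width: 0.0096
shift mm [ 51.9   2.2 142.3] turn [ 1.8 -2.4  0.5]
```

```bash
python3 -m inch '[[0,[0,0,46],[1.5,-2,0.5]],[0,[0,2,46],[0,0,0]],[0,[0,0,46],[0,0,0]],[0,[0,2,0],[0,0,0]],[0,[40,0,0],[0,0,0]],[0,[50,0,0],[0,0,0]],[0,[45,0,0],[0,0,0]],[0,[20,0,0],[0,0,0]],[0,[10,0,0],[0,0,0]],[0,[4,0,0],[0,0,0]],[0,[0,0,0],[0,0,0]]]' 45
python3 - <<'E'
from h import *
goal(*tray(-.008,.068,.123))
E
```

```text
time: 20.4
position: [0.5272, -0.157, 0.1387]
tool_rot: [0.491, 0.517, -0.48, 0.511]
ft_force: [0.5, -0.5, -1.2]
grip_width: 0.0099
shift mm [15.6  2.   9.7] turn [ 1.  -1.  -0.3]
```

```bash
python3 -m inch '[[0,[8,0,2],[0.5,-1,0]],[0,[6,0,0],[0,0,0]],[0,[2,0,0],[0,0,0]],[0,[0,0,0],[0,0,0]]]' 45;python3 -m inch '[[0,[2,0,0],[0,0,0]],[0,[0,0,0],[0,0,0]]]' 45

```

```text
time: 20.9
position: [0.5288, -0.1596, 0.1237]
tool_rot: [0.49, 0.508, -0.486, 0.515]
ft_force: [-0.2, -0.2, -2.4]
grip_width: 0.0099
time: 21.15
position: [0.5297, -0.1601, 0.1229]
tool_rot: [0.49, 0.508, -0.486, 0.516]
ft_force: [0.7, -0.1, -2.1]
grip_width: 0.0099
```

Release and go to the third orange (j=1).

```bash
python3 -m inch '[[0,[1,0,0],[0,0,0]],[30,[0,0,0],[0,0,0]],[30,[0,0,0],[0,0,0]],[36,[0,0,0],[0,0,0]],[36,[-30,0,0],[0,0,0]],[36,[-50,0,0],[0,0,0]],[36,[-50,0,0],[0,0,0]],[36,[0,0,-50],[0,0,0]],[36,[0,0,-60],[0,0,0]],[36,[0,20,-60],[0,0,0]],[36,[0,0,-60],[0,0,0]],[36,[0,0,0],[0,0,0]]]' 20
python3 - <<'E'
from h import *
goal(*tab(1,z=.2))
E
```

```text
time: 22.65
position: [0.5397, 0.0747, 0.2554]
tool_rot: [0.492, 0.505, -0.486, 0.516]
ft_force: [-0.1, -0.0, 0.0]
grip_width: 0.0358
shift mm [  55.7   52.  -101.7] turn [13.7  0.2 -1. ]
```

```bash
python3 -m inch '[[36,[0,0,-50],[0,0,0]],[36,[0,0,-51],[0,0,0]],[36,[0,25,0],[7,0,0]],[36,[0,25,0],[6.5,0,-1]],[36,[30,0,0],[0,0,0]],[36,[25,0,0],[0,0,0]],[36,[0,0,0],[0,0,0]]]' 20
python3 - <<'E'
from h import *
goal(*tab(1))
E
```

```text
time: 23.52
position: [0.5891, 0.1706, 0.1985]
tool_rot: [-0.547, -0.444, 0.549, -0.449]
ft_force: [-0.2, 0.2, -0.4]
grip_width: 0.036
shift mm [76.4 -2.7 -7.7] turn [-0.5  0.4 -0.2]
```

```bash
python3 -m inch '[[36,[30,-3,-8],[0,0,0]],[36,[30,-2,0],[0,0,0]],[36,[14,-2,0],[0,0,0]],[36,[3,0,0],[0,0,0]],[36,[0,0,0],[0,0,0]]]' 20
python3 - <<'E'
from h import *
goal(*tab(1)); 
E
```

```text
time: 24.15
position: [0.5893, 0.1768, 0.1251]
tool_rot: [0.551, 0.441, -0.547, 0.45]
ft_force: [0.5, -0.5, -0.0]
grip_width: 0.036
shift mm [ 3.1 -1.4 -1.2] turn [-0.7  0.2 -0.8]
```

```bash
python3 -m inch '[[36,[1,-1.5,-1],[0,0,0]],[0,[0,0,0],[0,0,0]],[0,[0,0,0],[0,0,0]],[0,[0,0,0],[0,0,0]],[0,[0,0,0],[0,0,0]],[0,[0,0,0],[0,0,0]]]' 30
python3 - <<'E'
from h import *
goal(*tab(1)); 
E
python3 -m inch '[[0,[-1.2,-10.4,0],[0,0,5]],[0,[-1.2,-10.4,0],[0,0,5]],[0,[-0.8,-9,0],[0,0,5]],[0,[-0.8,-9,0],[0,0,5]],[0,[-0.5,-4,0],[0,0,3]],[0,[0,0,0],[0,0,0]]]' 45
python3 - <<'E'
from h import *
goal(*tab(1,.36));goal(*tab(1,.4))
E
```

```text
time: 24.9
position: [0.5897, 0.1784, 0.1267]
tool_rot: [0.552, 0.44, -0.546, 0.451]
ft_force: [-0.1, 0.0, -0.5]
grip_width: 0.0101
shift mm [ 4.7 -1.5  0.5] turn [-0.6  0.1 -1. ]
time: 25.65
position: [0.5441, 0.1885, 0.1239]
tool_rot: [0.631, 0.32, -0.443, 0.551]
ft_force: [-0.4, 0.4, -0.9]
grip_width: 0.0097
shift mm [5.1 5.3 1.4] turn [-0.6  0.3 -3.7]
shift mm [4.5 1.5 1.5] turn [-0.6  0.3 -1.4]
```

```bash
python3 -m inch '[[0,[-10,0,0],[0,0,0]],[0,[-20,0,0],[0,0,0]],[0,[-25,0,0],[0,0,0]],[0,[-25,0,0],[0,0,0]],[0,[-25,0,0],[0,0,0]],[0,[-25,0,0],[0,0,0]],[0,[-30,0,0],[0,0,0]],[0,[-20,0,0],[0,0,-8]],[0,[-10,0,0],[0,0,-8]],[0,[0,0,0],[0,0,-8]],[0,[0,10,35],[-7,0,0]],[0,[0,30,35],[-7,0,0]]]' 45
python3 -m inch '[[0,[0,30,40],[0,0,0]],[0,[0,0,40],[0,0,0]],[0,[0,0,0],[0,0,0]]]' 45
python3 - <<'E'
from h import *
goal(*tray(-.008,.120,.25))
E
```

```text
time: 27.15
position: [0.4941, 0.1334, 0.3068]
tool_rot: [0.487, 0.524, -0.487, 0.501]
ft_force: [1.4, 0.3, -2.5]
grip_width: 0.0093
time: 27.52
position: [0.5322, 0.051, 0.306]
tool_rot: [0.489, 0.525, -0.484, 0.501]
ft_force: [-0.5, 0.7, -2.3]
grip_width: 0.0096
shift mm [ 51.4 -12.1 166.5] turn [ 0.8 -1.7  1. ]
```

```bash
python3 -m inch '[[0,[0,-6,42],[0.5,-1.5,0.5]],[0,[0,-4,42],[0,0,0]],[0,[0,0,42],[0,0,0]],[0,[0,0,38],[0,0,0]],[0,[40,0,0],[0,0,0]],[0,[50,0,0],[0,0,0]],[0,[20,0,0],[0,0,0]],[0,[0,0,0],[0,0,0]]]' 45
python3 - <<'E'
from ov import *
goal(*tray(-.008,.120,.1237))
cv2.imwrite("pics/g.png",draw("side",(215,130,345,250),5,[])[:,:,::-1])
E
```

```text
time: 28.52
position: [0.5336, -0.109, 0.1966]
tool_rot: [0.493, 0.517, -0.481, 0.51]
ft_force: [-0.8, 0.3, -1.4]
grip_width: 0.0096
shift mm [72.7 -6.4  6.4] turn [ 0.8 -1.1 -0.3]
```

View pics/g.png

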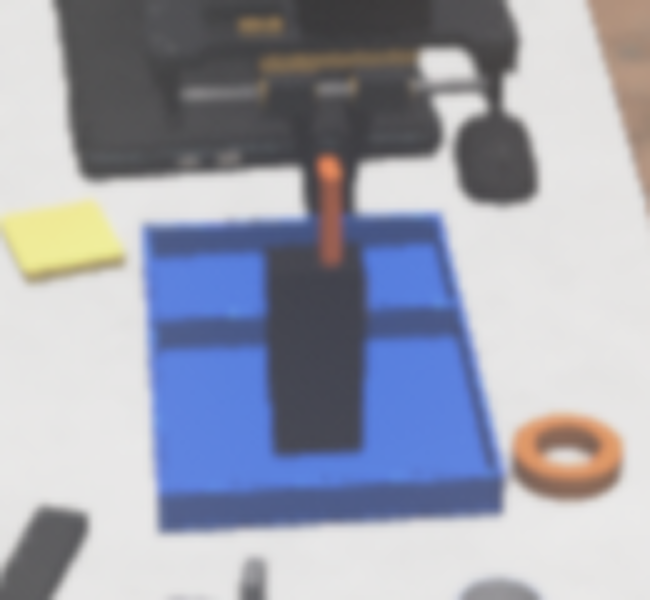

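```bash
python3 -m inch '[[0,[20,-3,3],[0.5,-1,0]],[0,[25,-2,0],[0,0,0]],[0,[15,0,0],[0,0,0]],[0,[6,0,0],[0,0,0]],[0,[0,0,0],[0,0,0]]]' 45
python3 - <<'E'
from h import *
goal(*tray(-.008,.120,.1237))
E
```

```text
time: 29.2
position: [0.5366, -0.1124, 0.1371]
tool_rot: [0.493, 0.505, -0.483, 0.518]
ft_force: [0.5, 0.4, -2.6]
grip_width: 0.0096
shift mm [13.2 -9.1  1.5] turn [ 0.4  0.2 -1.3]
```

```bash
python3 -m inch '[[0,[7,0,1],[0,0,-1.3]],[0,[5,0,0],[0,0,0]],[0,[3,0,0],[0,0,0]],[0,[0,0,0],[0,0,0]]]' 45;python3 -m inch '[[0,[2,0,0],[0,0,0]],[0,[0,0,0],[0,0,0]]]' 45

```

```text
time: 29.7
position: [0.5387, -0.1142, 0.1235]
tool_rot: [0.487, 0.509, -0.489, 0.514]
ft_force: [-0.5, 0.0, -2.8]
grip_width: 0.0099
time: 29.95
position: [0.5392, -0.1145, 0.124]
tool_rot: [0.488, 0.509, -0.489, 0.514]
ft_force: [-0.2, -0.5, -2.5]
grip_width: 0.0094
```

```bash
python3 -m inch '[[30,[0,0,0],[0,0,0]],[30,[0,0,0],[0,0,0]],[36,[0,0,0],[0,0,0]],[36,[-30,0,0],[0,0,0]],[36,[-50,0,0],[0,0,0]],[45,[-50,0,0],[0,0,0]],[55,[0,-20,-50],[0,0,0]],[65,[0,-20,-60],[0,0,0]],[75,[0,-20,-60],[0,0,0]],[86,[0,-20,-60],[0,0,0]],[86,[0,0,-60],[0,0,0]],[86,[0,0,-60],[0,0,0]]]' 20
python3 - <<'E'
from ov import *
goal([.428,.325,.15],down(0))
cv2.imwrite("pics/g2.png",draw("side",(190,130,350,350),3,rackpts(RX,RY,RYAW)[:4])[:,:,::-1])
for n,x,y in(("cup_64",.43,.325),("cup_50",.454,.049),("cup_36",.428,.149),("cup_22",.437,.221)): cup(n,x,y,shoot=n=="cup_64")
E
```

```text
time: 31.45
position: [0.4459, 0.2339, 0.2555]
tool_rot: [0.492, 0.504, -0.49, 0.514]
ft_force: [1.2, -0.4, 0.9]
grip_width: 0.0854
shift mm [104.6 -15.9 -92.5] turn [ 2.   0.4 -0.7]
cup_64 side [0.426  0.3002] 1-IoU 0.04
cup_50 side [0.4527 0.0505] 1-IoU 0.05
cup_50 top [0.4513 0.0526] 1-IoU 0.23
cup_36 side [0.427  0.1473] 1-IoU 0.16
cup_22 side [0.4329 0.2194] 1-IoU 0.21
cup_22 top [0.4334 0.217 ] 1-IoU 0.19
```

View pics/g2.png

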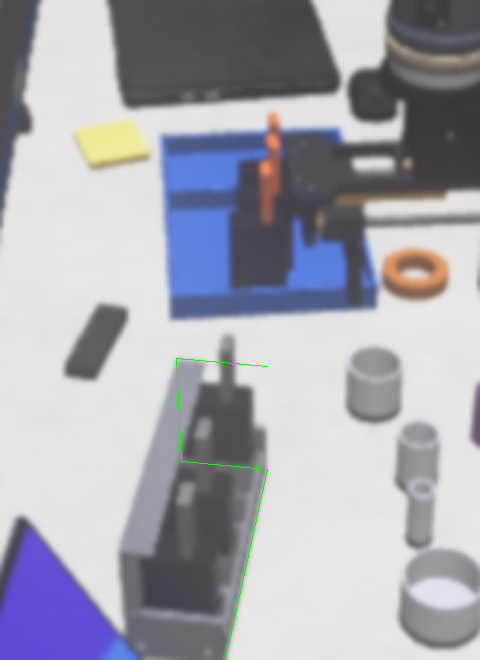

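Three oranges stand in the wide bay and three greys in the rack. Cup_64 was knocked about 25 mm and is now at (0.426,0.300).

```bash
python3 -m inch '[[86,[0,-16,-34],[2,0,0]],[86,[0,0,-34],[0,0,0]],[86,[0,0,0],[0,0,0]],[86,[50,0,0],[0,0,0]],[86,[40,0,0],[0,0,0]],[86,[0,0,0],[0,0,0]]]' 20
python3 - <<'E'
from h import *
imaging.camera("top");cup("cup_64",.427,.300,shoot=False,cams=("top",))
goal([.427,.300,.020],down(0))
E
```

```text
time: 32.75
position: [0.4343, 0.2936, 0.1642]
tool_rot: [0.505, 0.491, -0.501, 0.503]
ft_force: [0.1, 0.5, -0.2]
grip_width: 0.0858
cup_64 top [0.4261 0.2992] 1-IoU 0.1
shift mm [146.8 -12.9  -5.7] turn [-0.7  0.3 -1.3]
```

```bash
python3 -m inch '[[86,[20,-12,-6],[0,0,-1.3]],[86,[35,0,0],[0,0,0]],[86,[0,0,0],[0,0,0]]]' 20
python3 - <<'E'
from h import *
goal([.426,.300,.020],down(0))
E
```

```text
time: 33.22
position: [0.4267, 0.3022, 0.1135]
tool_rot: [0.504, 0.495, -0.502, 0.498]
ft_force: [-0.8, -0.5, -0.2]
grip_width: 0.0862
shift mm [93.5 -1.1  2.1] turn [-0.7  0.1 -0.3]
```

```bash
python3 -m inch '[[86,[30,-2,2],[0,0,0]],[86,[30,-2,0],[0,0,0]],[86,[20,-1,0],[0,0,0]],[86,[12,0,0],[0,0,0]],[86,[0,0,0],[0,0,0]]]' 20
python3 - <<'E'
from h import *
goal([.426,.300,.020],down(0))
E
```

```text
time: 33.85
position: [0.4269, 0.3039, 0.0251]
tool_rot: [0.508, 0.494, -0.498, 0.5]
ft_force: [0.0, -0.5, 0.1]
grip_width: 0.0858
shift mm [ 5.1 -0.9  3.9] turn [-0.7 -0.3 -0.9]
```

Adjust by 4 mm, grip, lift, and carry over at height.

```bash
python3 -m inch '[[86,[4,-1,5],[0,0,0]],[60,[0,0,0],[0,0,0]],[50,[0,0,0],[0,0,0]],[50,[0,0,0],[0,0,0]],[50,[0,0,0],[0,0,0]],[50,[0,0,0],[0,0,0]]]' 20
python3 - <<'E'
from h import *
goal([.426,.300,.020],down(0))
E
```

```text
time: 34.6
position: [0.4273, 0.2992, 0.0233]
tool_rot: [0.509, 0.494, -0.497, 0.5]
ft_force: [0.7, -0.6, -1.2]
grip_width: 0.0644
shift mm [ 3.3 -1.3 -0.7] turn [-0.7 -0.4 -1.1]
```

```bash
python3 -m inch '[[50,[-30,0,0],[0,0,0]],[50,[-50,0,0],[0,0,0]],[50,[-50,0,0],[0,0,0]],[50,[-50,0,0],[0,0,0]],[50,[0,0,40],[0,0,0]],[50,[0,0,50],[0,0,0]],[50,[0,0,50],[0,0,0]],[50,[0,0,50],[0,0,0]],[50,[0,0,50],[0,0,0]],[50,[0,0,50],[0,0,0]],[50,[0,0,0],[0,0,0]]]' 25
python3 - <<'E'
from h import *
goal(*tray(0,-.0915,.25))
E
```

```text
time: 35.98
position: [0.4217, 0.0004, 0.2074]
tool_rot: [0.509, 0.493, -0.495, 0.503]
ft_force: [0.5, -0.1, -0.3]
grip_width: 0.0641
shift mm [-41.1 126.2 324.5] turn [-2.7 -0.3 -1.4]
```

```bash
python3 -m inch '[[50,[-20,0,40],[-1.3,0,0]],[50,[-10,0,50],[-1.3,0,0]],[50,[0,0,55],[0,0,0]],[50,[0,0,55],[0,0,0]],[50,[0,0,55],[0,0,0]],[50,[0,0,55],[0,0,-1.3]],[50,[0,40,10],[0,0,0]],[50,[0,40,0],[0,0,0]],[50,[0,40,0],[0,0,0]],[50,[0,0,0],[0,0,0]]]' 25
python3 - <<'E'
from h import *
goal(*tray(0,-.0915,.0285))
E
```

```text
time: 37.22
position: [0.5553, -0.3123, 0.2323]
tool_rot: [0.491, 0.515, -0.486, 0.507]
ft_force: [-1.1, -0.2, -1.3]
grip_width: 0.0643
shift mm [203.7 -11.3  15.3] turn [ 0.4 -0.8  0.2]
```

```bash
python3 -m inch '[[50,[0,-11,15],[0,0,0]],[50,[40,0,0],[0,0,0]],[50,[50,0,0],[0,0,0]],[50,[50,0,0],[0,0,0]],[50,[25,0,0],[0,0,0]],[50,[0,0,0],[0,0,0]]]' 25
python3 - <<'E'
from h import *
goal(*tray(0,-.0915,.0285))
E
```

```text
time: 37.98
position: [0.5365, -0.3278, 0.0643]
tool_rot: [0.49, 0.516, -0.487, 0.506]
ft_force: [0.4, 0.3, 0.3]
grip_width: 0.0646
shift mm [35.8  7.9 -1.6] turn [ 0.3 -0.7  0.4]
```

```bash
python3 -m inch '[[50,[15,5,0],[0,0,0]],[50,[12,0,0],[0,0,0]],[50,[6,0,0],[0,0,0]],[50,[2,0,0],[0,0,0]],[50,[0,0,0],[0,0,0]]]' 25;python3 -m inch '[[50,[2,0,0],[0,0,0]],[50,[0,0,0],[0,0,0]]]' 25
```

```text
time: 38.6
position: [0.5427, -0.3297, 0.0312]
tool_rot: [0.49, 0.513, -0.488, 0.508]
ft_force: [0.9, 0.1, -1.2]
grip_width: 0.0639
time: 38.85
position: [0.5431, -0.3299, 0.0297]
tool_rot: [0.49, 0.513, -0.488, 0.509]
ft_force: [0.7, -0.1, -0.3]
grip_width: 0.0646
```

```bash
python3 -m inch '[[50,[1,0,0],[0,0,0]],[75,[0,0,0],[0,0,0]],[80,[0,0,0],[0,0,0]],[80,[0,0,0],[0,0,0]],[80,[-30,0,0],[0,0,0]],[80,[-50,0,0],[0,0,0]],[80,[-60,0,0],[0,0,0]],[80,[-50,0,0],[0,0,0]],[80,[0,-40,0],[0,0,0]],[80,[0,-50,0],[0,0,0]],[80,[0,-20,-40],[0,0,0]],[80,[0,0,-50],[0,0,0]]]' 25
python3 -m inch '[[80,[0,0,-55],[0,0,0]],[76,[0,0,-55],[0,0,0]],[74,[0,0,-55],[0,0,0]],[74,[0,0,-40],[0,0,0]],[74,[0,0,0],[0,0,0]]]'
python3 - <<'E'
from h import *
cup("cup_64",.543,-.33,.005); cup("cup_50",.4525,.051,shoot=False);cup("cup_36",.427,.149,shoot=False)
goal([.4525,.051,.11],down(0))
E
```

```text
time: 40.35
position: [0.4284, -0.2495, 0.227]
tool_rot: [0.491, 0.509, -0.489, 0.511]
ft_force: [1.5, 0.9, 0.5]
grip_width: 0.0801
time: 40.98
position: [0.418, -0.0366, 0.2281]
tool_rot: [0.491, 0.508, -0.488, 0.512]
ft_force: [1.0, -0.5, 0.1]
grip_width: 0.0738
cup_64 side [ 0.5584 -0.359 ] 1-IoU 0.61
cup_64 top [ 0.5443 -0.3275] 1-IoU 0.07
cup_50 side [0.4535 0.0505] 1-IoU 0.07
cup_36 side [0.426  0.1482] 1-IoU 0.22
cup_36 top [0.4284 0.1528] 1-IoU 0.27
shift mm [117.9  35.4 -90.2] turn [ 2.   0.1 -0.4]
```

```bash
python3 -m inch '[[74,[0,12,-45],[0,0,0]],[74,[0,23,-45],[2,0,0]],[74,[0,0,0],[0,0,0]],[74,[50,-2,0],[0,0,0]],[74,[40,-2,0],[0,0,0]],[74,[25,-2,0],[0,0,0]],[74,[0,0,0],[0,0,0]]]' 20
python3 - <<'E'
from h import *
goal([.4525,.0515,.037],down(0))
E
```

```text
time: 42.25
position: [0.4506, 0.0455, 0.1106]
tool_rot: [0.504, 0.493, -0.501, 0.502]
ft_force: [-0.6, -0.0, 0.8]
grip_width: 0.0744
shift mm [73.6  0.9 -6.4] turn [-0.6  0.3 -0.7]
```

```bash
python3 -m inch '[[74,[25,-1,-6],[0,0,-0.7]],[74,[25,-2,0],[0,0,0]],[74,[15,0,0],[0,0,0]],[74,[7,0,0],[0,0,0]],[74,[0,0,0],[0,0,0]]]' 20
python3 - <<'E'
from h import *
goal([.4525,.0515,.037],down(0))
E
```

```text
time: 42.88
position: [0.4535, 0.0469, 0.0415]
tool_rot: [0.504, 0.492, -0.503, 0.501]
ft_force: [0.4, 0.3, -0.3]
grip_width: 0.0738
shift mm [ 4.4 -1.1 -4.6] turn [-0.8  0.4 -0.6]
```

```bash
python3 -m inch '[[74,[4,-1,-5],[0,0,0]],[74,[0,0,-1],[0,0,0]],[50,[0,0,0],[0,0,0]],[40,[0,0,0],[0,0,0]],[40,[0,0,0],[0,0,0]],[40,[0,0,0],[0,0,0]]]' 15
python3 - <<'E'
from h import *
goal([.4525,.0515,.037],down(0))
E
```

```text
time: 43.62
position: [0.4537, 0.0532, 0.0392]
tool_rot: [0.505, 0.491, -0.502, 0.502]
ft_force: [-0.2, 0.9, 0.0]
grip_width: 0.0498
shift mm [ 2.2 -1.2  1.7] turn [-0.8  0.4 -0.8]
```

```bash
python3 -m inch '[[40,[-30,0,0],[0,0,0]],[40,[-50,0,0],[0,0,0]],[40,[-50,0,0],[0,0,0]],[40,[-30,-15,30],[0,0,0]],[40,[0,-15,50],[-1,0,0]],[40,[0,0,55],[-1,0,0]],[40,[0,0,55],[0,0,0]],[40,[0,0,55],[0,0,0]],[40,[0,0,55],[0,0,0]],[40,[0,0,55],[0,0,0]],[40,[0,0,35],[0,0,0]],[40,[0,0,0],[0,0,0]]]' 20
python3 - <<'E'
from h import *
goal([.543,-.329,.15],down(TYAW))
E
```

```text
time: 45.12
position: [0.4248, -0.3474, 0.2058]
tool_rot: [0.496, 0.5, -0.493, 0.512]
ft_force: [-0.7, 1.3, -1.3]
grip_width: 0.0499
shift mm [ 57.4 117.8 -16.2] turn [-0.9  0.5 -0.8]
```

```bash
python3 -m inch '[[40,[0,39,-8],[-0.9,0,-0.8]],[40,[0,40,-6],[0,0,0]],[40,[0,36,-2],[0,0,0]],[40,[30,0,0],[0,0,0]],[40,[30,0,0],[0,0,0]],[40,[0,0,0],[0,0,0]]]' 20
python3 - <<'E'
from h import *
goal([.543,-.329,.075],down(TYAW))
E
```

```text
time: 45.88
position: [0.5389, -0.3181, 0.142]
tool_rot: [0.488, 0.512, -0.491, 0.508]
ft_force: [-1.0, 0.7, -0.1]
grip_width: 0.0501
shift mm [67.   4.1 11.1] turn [ 0.1 -0.   0.4]
```

```bash
python3 -m inch '[[40,[20,3,11],[0,0,0]],[40,[20,-1,0],[0,0,0]],[40,[10,0,0],[0,0,0]],[40,[0,0,0],[0,0,0]]]' 20
python3 - <<'E'
from h import *
goal([.543,-.329,.0565],down(TYAW))
imaging.camera("top")
print([ (round(d["confidence"],2),np.round(d["box"],1)) for d in imaging.cut_out("top","cup_50")])
E
```

```text
time: 46.38
position: [0.5422, -0.3276, 0.0951]
tool_rot: [0.487, 0.512, -0.491, 0.51]
ft_force: [-0.3, 0.9, -1.2]
grip_width: 0.0497
shift mm [38.6  1.   1.4] turn [0.2 0.1 0.3]
[(0.46, array([200.4, 243.7,  10.8,  12. ]))]
```

```bash
python3 -m inch '[[40,[5,0.5,1.5],[0,0,0]],[40,[8,0,0],[0,0,0]],[40,[6,0,0],[0,0,0]],[40,[0,0,0],[0,0,0]]]' 20
python3 - <<'E'
from h import *
goal([.543,-.329,.0565],down(TYAW))
E
```

```text
time: 46.98
position: [0.5441, -0.3304, 0.0774]
tool_rot: [0.488, 0.51, -0.491, 0.511]
ft_force: [-0.0, -0.3, -0.9]
grip_width: 0.0499
shift mm [20.9 -1.  -1.5] turn [0.2 0.3 0.1]
```

```bash
python3 -m inch '[[40,[7,-0.5,-0.5],[0,0,0]],[40,[7,-0.5,0],[0,0,0]],[40,[4,0,0],[0,0,0]],[40,[1,0,0],[0,0,0]],[40,[0,0,0],[0,0,0]]]' 20
```

```text
time: 47.6
position: [0.5429, -0.33, 0.0567]
tool_rot: [0.488, 0.51, -0.491, 0.511]
ft_force: [-0.9, -0.7, -1.6]
grip_width: 0.0496
```

```bash
python3 -m inch '[[60,[0,0,0],[0,0,0]],[66,[0,0,0],[0,0,0]],[66,[0,0,0],[0,0,0]],[66,[-30,0,0],[0,0,0]],[66,[-50,0,0],[0,0,0]],[66,[-60,0,0],[0,0,0]],[66,[0,-40,0],[0,0,0]],[66,[0,-50,0],[0,0,0]],[66,[0,-20,-40],[0,0,0]],[66,[0,0,-50],[0,0,0]],[66,[0,0,-55],[0,0,0]],[66,[0,0,-55],[0,0,0]]]' 25
python3 -m inch '[[60,[0,0,-55],[0,0,0]],[60,[0,0,-55],[0,0,0]],[60,[0,0,-55],[0,0,0]],[60,[0,0,-40],[0,0,0]],[60,[0,0,0],[0,0,0]]]'
python3 - <<'E'
from ov import *
goal([.427,.1505,.11],down(0))
a=draw("top",(285,180,375,250),6,[(cyl(.543,-.330,.017,.025,.05)[48+i],cyl(.543,-.330,.017,.025,.05)[48+(i+1)%48]) for i in range(48)])
cup("cup_36",.427,.1505,shoot=False,cams=("top",)); cup("cup_36",.427,.1505,cams=("side",));cup("cup_22",.433,.218,cams=("side","top"),shoot=False)
b=draw("side",(210,130,380,230),4,[])
w=max(a.shape[1],b.shape[1]); pad=lambda i:np.pad(i,((0,0),(0,w-i.shape[1]),(0,0)))
o=np.vstack([pad(a),pad(b)]); cv2.imwrite("pics/i.png",cv2.resize(o,None,fx=.72,fy=.72)[:,:,::-1])
E
```

```text
time: 49.1
position: [0.4243, -0.1365, 0.2025]
tool_rot: [0.489, 0.503, -0.493, 0.515]
ft_force: [1.1, 0.7, 0.6]
grip_width: 0.066
time: 49.72
position: [0.4164, 0.0772, 0.2012]
tool_rot: [0.49, 0.502, -0.49, 0.518]
ft_force: [0.3, -0.1, 0.7]
grip_width: 0.0603
shift mm [ 90.2  12.1 -74.4] turn [ 2.2  0.9 -0.9]
cup_36 side [0.4263 0.1484] 1-IoU 0.17
cup_22 side [0.4333 0.2188] 1-IoU 0.1
```

View pics/i.png

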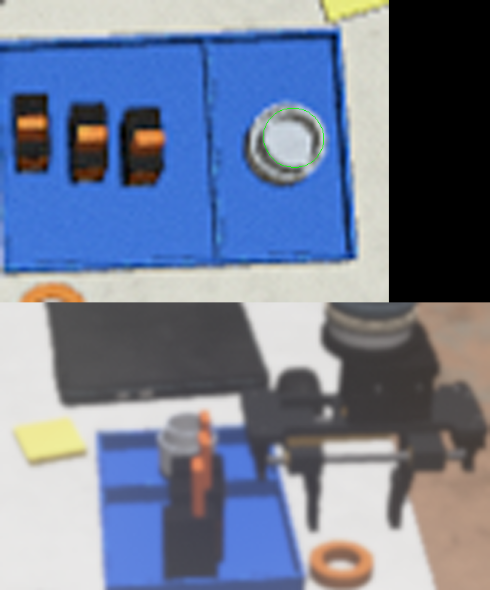

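Cup 50 is nested in 64: its rim lies on the predicted circle at crop (292,138), and the three cassettes stand. Next is cup 36.

```bash
python3 -m inch '[[60,[0,6,-37],[2,0,-0.5]],[60,[0,5,-38],[0,0,0]],[60,[0,0,0],[0,0,0]],[60,[40,-2,0],[0,0,0]],[60,[35,-2,0],[0,0,0]],[60,[12,0,0],[0,0,0]],[60,[0,0,0],[0,0,0]]]' 20
python3 - <<'E'
from h import *
goal([.427,.151,.041],down(0))
E
```

```text
time: 50.95
position: [0.4284, 0.1419, 0.1118]
tool_rot: [-0.502, -0.489, 0.506, -0.503]
ft_force: [-0.5, -1.0, 0.4]
grip_width: 0.0599
shift mm [ 70.6  -2.3 -10.4] turn [-0.9  1.1 -0.6]
```

```bash
python3 -m inch '[[60,[25,-3,-10],[0,1,-0.6]],[60,[22,-2,0],[0,0,0]],[60,[12,0,0],[0,0,0]],[60,[6,0,0],[0,0,0]],[60,[0,0,0],[0,0,0]]]' 20
python3 - <<'E'
from h import *
goal([.427,.151,.041],down(0))
E
```

```text
time: 51.58
position: [0.43, 0.1506, 0.0496]
tool_rot: [0.508, 0.493, -0.501, 0.498]
ft_force: [-0.1, 0.3, -0.6]
grip_width: 0.0598
shift mm [ 8.6 -3.1 -0.4] turn [-1.  -0.  -0.7]
```

```bash
python3 -m inch '[[60,[6,-3,0],[0,0,0]],[60,[2,0,0],[0,0,0]],[36,[0,0,0],[0,0,0]],[26,[0,0,0],[0,0,0]],[26,[0,0,0],[0,0,0]],[26,[0,0,0],[0,0,0]]]' 15
python3 - <<'E'
from h import *
goal([.427,.151,.041],down(0))
E
```

```text
time: 52.32
position: [0.4277, 0.1508, 0.0424]
tool_rot: [0.508, 0.492, -0.5, 0.499]
ft_force: [-0.1, 0.5, -0.4]
grip_width: 0.0352
shift mm [ 1.4 -0.7 -0.2] turn [-1.  -0.  -0.8]
```

```bash
python3 -m inch '[[26,[-30,0,0],[0,0,0]],[26,[-50,0,0],[0,0,0]],[26,[-50,0,0],[0,0,0]],[26,[-40,0,30],[0,0,0]],[26,[0,0,50],[-1,0,0]],[26,[0,0,55],[-1,0,0]],[26,[0,0,55],[0,0,0]],[26,[0,0,55],[0,0,0]],[26,[0,0,55],[0,0,0]],[26,[0,0,55],[0,0,0]],[26,[0,0,55],[0,0,0]],[26,[0,0,0],[0,0,0]]]' 20
python3 - <<'E'
from h import *
goal([.543,-.329,.17],down(TYAW))
E
```

```text
time: 53.82
position: [0.4306, -0.2727, 0.2187]
tool_rot: [0.499, 0.499, -0.49, 0.511]
ft_force: [0.4, -0.4, 0.1]
grip_width: 0.0351
shift mm [ 51.2 110.2  58.4] turn [-1.   0.2 -1.2]
```

```bash
python3 -m inch '[[26,[0,0,30],[-1,0,-1]],[26,[0,0,28],[0,0,0]],[26,[0,38,0],[0,0,0]],[26,[0,38,0],[0,0,0]],[26,[0,33,0],[0,0,0]],[26,[30,0,0],[0,0,0]],[26,[30,0,0],[0,0,0]],[26,[0,0,0],[0,0,0]]]' 20
python3 - <<'E'
from h import *
goal([.543,-.330,.12],down(TYAW))
E
```

```text
time: 54.82
position: [0.5409, -0.3174, 0.1541]
tool_rot: [0.49, 0.513, -0.489, 0.507]
ft_force: [0.8, -0.0, -0.6]
grip_width: 0.0353
shift mm [34.   1.7 12.9] turn [ 0.1 -0.4  0.3]
```

```bash
python3 -m inch '[[26,[18,1,12],[0,0,0]],[26,[14,-1,0],[0,0,0]],[26,[0,0,0],[0,0,0]]]' 20
python3 - <<'E'
from h import *
goal([.543,-.330,.0715],down(TYAW))
r,h=CUP["cup_36"]
imaging.camera("side"); p,_=pose()
m=getmask("side","cup_36",p+[0,0,-.0424+.027])
if m is not None: print(fit({"side":m},lambda q:cyl(q[0],q[1],p[2]-.0424,r,h),[p[0],p[1]],[.01,.01]),p)
E
```

```text
time: 55.2
position: [0.5419, -0.3301, 0.1219]
tool_rot: [0.49, 0.513, -0.489, 0.508]
ft_force: [-0.0, -0.1, 0.2]
grip_width: 0.035
shift mm [50.4  1.3  0.2] turn [ 0.1 -0.3  0.2]
(array([ 0.54246454, -0.33783355]), np.float64(0.19143092556989838)) [ 0.54237908 -0.33057544  0.12265676]
```

```bash
python3 -m inch '[[26,[10,1,0],[0,0,0]],[26,[8,0,0],[0,0,0]],[26,[5,0,0],[0,0,0]],[26,[0,0,0],[0,0,0]]]' 20
python3 - <<'E'
from h import *
goal([.543,-.330,.0715],down(TYAW))
E
```

```text
time: 55.8
position: [0.5443, -0.331, 0.0998]
tool_rot: [0.49, 0.511, -0.489, 0.51]
ft_force: [-0.1, 0.2, -1.0]
grip_width: 0.0347
shift mm [28.3 -1.3 -1. ] turn [ 0.2 -0.1 -0. ]
```

```bash
python3 -m inch '[[26,[8,-1,-0.5],[0,0,0]],[26,[8,-0.5,0],[0,0,0]],[26,[7,0,0],[0,0,0]],[26,[3,0,0],[0,0,0]],[26,[0,0,0],[0,0,0]]]' 20

```

```text
time: 56.42
position: [0.5427, -0.3304, 0.0718]
tool_rot: [0.49, 0.511, -0.489, 0.51]
ft_force: [-0.4, -0.2, -0.6]
grip_width: 0.0353
```

```bash
python3 -m inch '[[45,[0,0,0],[0,0,0]],[50,[0,0,0],[0,0,0]],[50,[0,0,0],[0,0,0]],[50,[-30,0,0],[0,0,0]],[50,[-50,0,0],[0,0,0]],[50,[-50,0,0],[0,0,0]],[50,[0,-40,0],[0,0,0]],[50,[0,-50,0],[0,0,0]],[50,[0,-20,-40],[0,0,0]],[50,[0,0,-50],[0,0,0]],[50,[0,0,-55],[0,0,0]],[50,[0,0,-55],[0,0,0]]]' 25
python3 -m inch '[[45,[0,0,-55],[0,0,0]],[45,[0,0,-55],[0,0,0]],[45,[0,0,-55],[0,0,0]],[45,[0,0,-55],[0,0,0]],[45,[0,0,-40],[1,0,0]],[45,[0,0,-10],[1,0,0]],[45,[0,0,0],[0,0,0]]]'
python3 - <<'E'
from ov import *
goal([.433,.218,.12],down(0))
C=cyl(.543,-.330,.029,.018,.054)
a=draw("top",(315,190,375,250),9,[(C[48+i],C[48+(i+1)%48]) for i in range(48)])
cup("cup_22",.433,.218,cams=("top",),shoot=False);cup("cup_22",.433,.218,cams=("side",))
cv2.imwrite("pics/j.png",a[:,:,::-1])
E
```

```text
time: 57.92
position: [0.4242, -0.1378, 0.2087]
tool_rot: [0.492, 0.503, -0.491, 0.514]
ft_force: [0.6, 0.5, -0.2]
grip_width: 0.05
time: 58.8
position: [0.4153, 0.1436, 0.2094]
tool_rot: [0.502, 0.493, -0.496, 0.509]
ft_force: [-0.2, -0.9, -0.1]
grip_width: 0.0448
shift mm [ 89.   16.  -75.2] turn [ 0.2  0.6 -1.3]
cup_22 side [0.433  0.2188] 1-IoU 0.09
```

View pics/j.png

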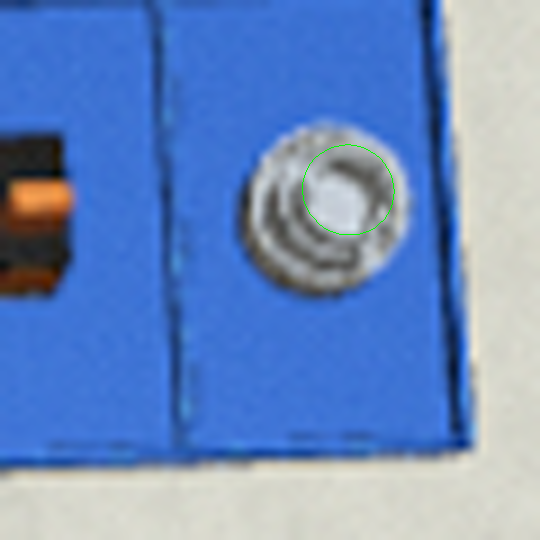

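Cup 36 is nested, with its rim around crop (345,195), within about 1.5 mm of the prediction. The last cup is 22.

```bash
python3 -m inch '[[45,[0,8,-38],[0,0,-1.3]],[45,[0,8,-37],[0,0,0]],[45,[0,0,0],[0,0,0]],[45,[40,-2,0],[0,0,0]],[45,[35,-2,0],[0,0,0]],[45,[12,0,0],[0,0,0]],[45,[0,0,0],[0,0,0]]]' 20
python3 - <<'E'
from h import *
goal([.433,.218,.045],down(0))
E
```

```text
time: 59.88
position: [0.4313, 0.2108, 0.1209]
tool_rot: [-0.5, -0.494, 0.505, -0.5]
ft_force: [-0.6, 0.1, 0.5]
grip_width: 0.0449
shift mm [75.8  1.5 -8.1] turn [-0.7  0.6 -0.1]
```

```bash
python3 -m inch '[[45,[25,0,-8],[0,0.6,0]],[45,[25,-2,-1],[0,0,0]],[45,[15,-1,0],[0,0,0]],[45,[6,0,0],[0,0,0]],[45,[0,0,0],[0,0,0]]]' 20
python3 - <<'E'
from h import *
goal([.433,.218,.045],down(0))
E
```

```text
time: 60.5
position: [0.4355, 0.2193, 0.0539]
tool_rot: [0.508, 0.493, -0.499, 0.5]
ft_force: [-0.8, 0.5, 0.6]
grip_width: 0.0451
shift mm [ 8.9 -2.6  1.4] turn [-0.8 -0.1 -0.9]
```

```bash
python3 -m inch '[[45,[6,-3,1],[0,0,0]],[45,[2,0,0],[0,0,0]],[24,[0,0,0],[0,0,0]],[12,[0,0,0],[0,0,0]],[12,[0,0,0],[0,0,0]],[12,[0,0,0],[0,0,0]]]' 15
python3 -m inch '[[12,[-30,0,0],[0,0,0]],[12,[-50,0,0],[0,0,0]],[12,[-50,0,0],[0,0,0]],[12,[-50,0,30],[0,0,0]],[12,[0,0,50],[-1,0,0]],[12,[0,0,55],[-1,0,0]],[12,[0,0,55],[0,0,0]],[12,[0,0,55],[0,0,0]],[12,[0,0,55],[0,0,0]],[12,[0,0,55],[0,0,0]],[12,[0,0,55],[0,0,0]],[12,[0,0,55],[0,0,0]]]' 20
python3 -m inch '[[12,[0,0,55],[0,0,-1]],[12,[0,0,10],[0,0,0]],[12,[0,0,0],[0,0,0]]]' 20
python3 - <<'E'
from h import *
goal([.543,-.330,.18],down(TYAW))
E
```

```text
time: 61.25
position: [0.4338, 0.2186, 0.0474]
tool_rot: [0.509, 0.493, -0.498, 0.5]
ft_force: [0.1, 0.5, -0.5]
grip_width: 0.0209
time: 62.75
position: [0.4386, -0.2572, 0.233]
tool_rot: [0.499, 0.502, -0.486, 0.513]
ft_force: [1.1, 0.1, -0.4]
grip_width: 0.0211
time: 63.12
position: [0.4393, -0.3276, 0.2319]
tool_rot: [0.496, 0.505, -0.492, 0.507]
ft_force: [0.5, 0.2, -1.0]
grip_width: 0.0208
shift mm [ 52.6 103.2   5. ] turn [-0.8 -0.1 -0.4]
```

```bash
python3 -m inch '[[12,[0,38,2],[-0.8,0,0]],[12,[0,35,1],[0,0,0]],[12,[0,30,0],[0,0,0]],[12,[30,0,0],[0,0,0]],[12,[35,0,0],[0,0,0]],[12,[12,0,0],[0,0,0]],[12,[0,0,0],[0,0,0]]]' 20
python3 - <<'E'
from h import *
goal([.543,-.330,.0885],down(TYAW))
E
```

```text
time: 64.0
position: [0.5441, -0.3118, 0.1539]
tool_rot: [0.49, 0.514, -0.485, 0.51]
ft_force: [-0.5, -0.3, -0.4]
grip_width: 0.0214
shift mm [65.2 -2.1 18.8] turn [ 0.6 -0.6 -0.1]
```

```bash
python3 -m inch '[[12,[8,-2,18],[0.5,-0.6,0]],[12,[5,0,1],[0,0,0]],[12,[0,0,0],[0,0,0]]]' 20
python3 - <<'E'
from h import *
goal([.543,-.330,.0885],down(TYAW))
E
```

```text
time: 64.38
position: [0.5442, -0.3334, 0.1429]
tool_rot: [0.49, 0.507, -0.49, 0.512]
ft_force: [-0.3, -0.2, -0.2]
grip_width: 0.0211
shift mm [54.4 -1.3 -3.7] turn [ 0.   0.3 -0.3]
```

```bash
python3 -m inch '[[12,[6,-1,-3.5],[0,0,0]],[12,[6,-0.5,0],[0,0,0]],[12,[6,0,0],[0,0,0]],[12,[0,0,0],[0,0,0]]]' 20
python3 - <<'E'
from h import *
goal([.543,-.330,.0885],down(TYAW))
E
```

```text
time: 64.88
position: [0.5424, -0.3298, 0.1241]
tool_rot: [0.49, 0.507, -0.49, 0.512]
ft_force: [0.6, 0.3, -0.9]
grip_width: 0.0208
shift mm [35.6  0.4  0. ] turn [ 0.   0.3 -0.3]
```

Below the rim of 36 without contact. Seating it.

```bash
python3 -m inch '[[12,[9,0,0],[0,0,0]],[12,[9,0,0],[0,0,0]],[12,[9,-0.5,0],[0,0,0]],[12,[5,0,0],[0,0,0]],[12,[2,0,0],[0,0,0]],[12,[0,0,0],[0,0,0]]]' 20
python3 - <<'E'
from h import *
goal([.543,-.330,.0885],down(TYAW))
E
```

```text
time: 65.62
position: [0.5426, -0.3307, 0.0885]
tool_rot: [0.49, 0.507, -0.49, 0.513]
ft_force: [-0.1, -0.1, 0.4]
grip_width: 0.0208
shift mm [ 0.   0.5 -0.6] turn [ 0.   0.4 -0.4]
```

```bash
python3 -m inch '[[30,[0,0,0],[0,0,0]],[36,[0,0,0],[0,0,0]],[36,[0,0,0],[0,0,0]],[36,[-30,0,0],[0,0,0]],[36,[-50,0,0],[0,0,0]],[36,[-50,0,0],[0,0,0]],[36,[0,-40,0],[0,0,0]],[36,[0,-50,0],[0,0,0]],[36,[0,-20,-40],[0,0,0]],[36,[0,0,-50],[0,0,0]],[36,[0,0,-55],[0,0,0]],[36,[0,0,-55],[0,0,0]]]' 25
python3 -m inch '[[45,[0,0,-55],[0,0,0]],[45,[0,0,-55],[0,0,0]],[45,[0,0,-55],[0,0,0]],[45,[0,0,-55],[0,0,0]],[45,[0,0,-55],[0,0,0]],[45,[0,0,0],[0,0,0]],[45,[0,0,0],[0,0,0]]]'
python3 - <<'E'
from ov import *
a=draw("top",(160,165,380,260),3,rackpts(RX,RY,RYAW)[-4:-1]); a2=draw("top",(315,190,375,250),5,[])
b=draw("side",(200,130,350,360),3,[]); 
h=max(a.shape[0]+a2.shape[0],b.shape[0])
o=np.zeros((h,a.shape[1]+b.shape[1],3),np.uint8); o[:a.shape[0],:a.shape[1]]=a; o[a.shape[0]:a.shape[0]+a2.shape[0],:a2.shape[1]]=a2; o[:b.shape[0],a.shape[1]:]=b
k=min(1,800/o.shape[1],600/o.shape[0]); cv2.imwrite("pics/k.png",cv2.resize(o,None,fx=k,fy=k)[:,:,::-1])
for t in("hub","tape","mouse"):
    for d in imaging.tip_of("top",t)[:1]: print(t,np.round(at("top",d["pixel"],0),3))
E
```

```text
time: 67.12
position: [0.4226, -0.1353, 0.2206]
tool_rot: [0.492, 0.501, -0.492, 0.515]
ft_force: [-0.7, 0.0, -0.1]
grip_width: 0.0356
time: 68.0
position: [0.4133, 0.151, 0.2186]
tool_rot: [0.492, 0.5, -0.489, 0.518]
ft_force: [0.3, 0.6, -0.3]
grip_width: 0.0454
hub [ 0.546 -0.203  0.   ]
tape [ 0.391 -0.133  0.   ]
mouse [ 0.407 -0.494  0.   ]
```

View pics/k.png

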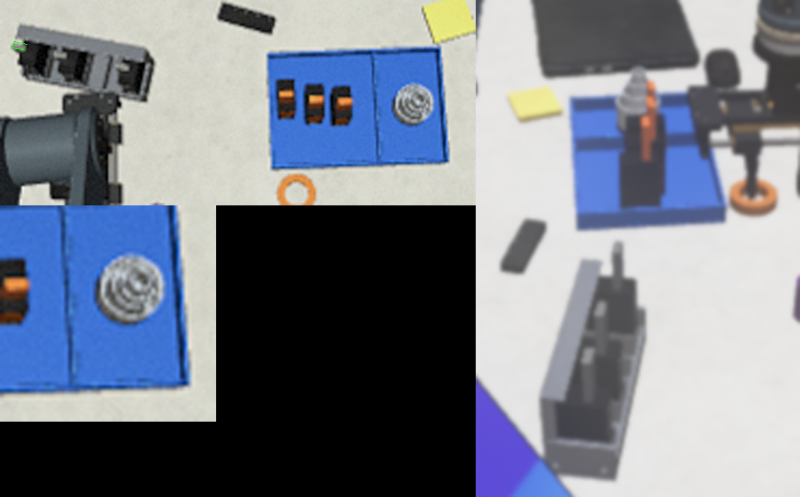

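The four cups are nested concentrically in the narrow bay at crop (413,103), the three oranges are upright in the wide bay, and the three greys are in the rack. The hub and tape are where they were. The network's "hub" hit at (0.546,-0.203) is really a cassette. Handing in.

```bash
python3 -c "
from rig import robot,get_obs
print(get_obs()['ft_force']); print(robot.hand_in())"
```

```text
[-0.84720939  0.30844478  0.01295275]
the job is handed in; nothing more can be done
None
```

I handed the job in at about 68 s of the 210 s; the hand-in gave no verdict.

- **Cassettes:** I tipped all three orange cassettes forward about 0.4 rad by their tabs and drew them out of the rack. They stand in the wide bay, and the three grey ones still stand in the rack.
- **Cups:** The 64 mm cup stands in the narrow bay with 50, 36 and 22 nested inside it. It had been knocked about 25 mm along the bench before I reached it, so I measured it again before gripping.

**Last checks:**
- The final pictures show the three oranges upright, the cup rims concentric and the greys in their places. The tool's heights when I released the cups match fully seated cups to within about 1 mm.
- The hub and tape look unmoved in the final picture.
- The networks' last hub position was wrong: it had picked out an orange cassette.
- The mouse read about 17 mm from its first reading. I took this as network noise, because the arm never went near it, but I did not confirm it in the picture.
- The side-camera fit of the 64 mm cup in the tray failed because the cassettes hid it. The one for the 36 mm cup hanging in the gripper was poor. I relied on the tool readings, with the top camera as a check.

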